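# Read the carton labels with the wand, then pack the cartons

### The job

Take the label reader wand out of its stand and, without letting go of it or laying it down, press its nose on the rubber mat and swing it over in your fingers until it lies level; then read the label of each carton that is there, in the order orange, blue, green, by holding the nose steady a few centimetres in front of the middle of the label, square to it, for three seconds. Then lay the wand in both forks of its cradle and stand all the cartons upright on the floor of the empty tray. Leave the label roll and the small round tub that stand beside the cartons where they are.

Things in the scene. Friction and masses are not known exactly. Their poses are not given: they have to be found in the camera images.
- wand: white label reader, 130 mm long, 22 mm square, black round rubber nose (radius 11 mm), blue tail, 0.08 kg, evenly weighted; reads out of its nose. Origin: nose tip; z runs from nose to tail. 85 mm from the nose tip a round blue grip disc, 20 mm across, 3 mm proud, sits on its +y and its -y side (28 mm over both): pinched there it can turn about the discs. Starts nose down in the stand.
- wand_mid (a point): middle of the wand's length, on its axis, 65 mm from the nose tip; axes as the wand's.
- stand: fixed grey stand: steel foot 70 x 70 x 6 mm and on it a square socket 36 mm wide, 26 mm inside, open at the top 50 mm above the table; the wand's nose rests about 6 mm above the table (5 to 6 mm thick socket floor). Origin on the table under its centre; the wand's x and y (discs) lie along the stand's, give or take a few degrees.
- mat: fixed flat black rubber mat on the table, 130 mm along its x, 120 mm along its y, 3 mm thick. Origin on the table under its centre. The wand turns within the fingers when its nose is pressed on the mat and the hand is led over in an arc about the nose.
- cradle_seat (a point): where the middle of the docked wand comes to lie, 41 mm above the table, in the fixed cradle. x runs along the docked wand (either end may be the nose). The cradle is a grey base plate 150 x 56 x 6 mm with two forks, each 10 mm thick, centred 50 mm either side of this point along x; each fork has a saddle 30 mm above the table between two blue prongs rising to 49 mm, the gap about 30 mm wide. Between the forks (90 mm clear) there is only the base plate.
- tray: white open food tray, 206 mm along its x, 255 mm along its y, 66 mm high with the rim; inside floor 166 x 216 mm, 6 mm above the table. Loose, 0.6 kg. Origin under its centre.
- orange_mid (a point): centre of the carton with the orange band near its foot and orange tape across its top: upright cardboard box 66 x 66 mm, 105 mm tall, about 0.25 kg, its weight low down, may be absent. The point is half-way up (52.5 mm above its underside). At yaw 0 its label faces -x; z is up.
- orange_label (a point): centre of the orange carton's white bar-code label (46 mm wide, 34 mm high), on the carton's -x face, 78 mm above its underside. x points square into the carton, so the space in front of the label is at negative x; y is sideways, z up.
- blue_mid (a point): centre of the carton with the blue band near its foot and blue tape across its top: upright cardboard box 66 x 66 mm, 105 mm tall, about 0.25 kg, its weight low down, may be absent. The point is half-way up (52.5 mm above its underside). At yaw 0 its label faces -x; z is up.
- blue_label (a point): centre of the blue carton's white bar-code label (46 mm wide, 34 mm high), on the carton's -x face, 78 mm above its underside. x points square into the carton, so the space in front of the label is at negative x; y is sideways, z up.
- green_mid (a point): centre of the carton with the green band near its foot and green tape across its top: upright cardboard box 66 x 66 mm, 105 mm tall, about 0.25 kg, its weight low down, may be absent. The point is half-way up (52.5 mm above its underside). At yaw 0 its label faces -x; z is up.
- green_label (a point): centre of the green carton's white bar-code label (46 mm wide, 34 mm high), on the carton's -x face, 78 mm above its underside. x points square into the carton, so the space in front of the label is at negative x; y is sideways, z up.
- roll: white label roll standing on end, 92 mm across, 52 mm high, behind the cartons (not the one at the back of the table); bystander. Origin under its centre.
- tub: small round off-white open tub, 70 mm across, 45 mm high; bystander. Origin under its centre.
Things that resemble listed ones, but are neither listed nor needed, are in the scene too. Of the things like the wand, leave any that is pink or red; of the rest the larger one is meant.

How it is judged:
By the outcome, as a careful person would: the job done as asked, in the order asked, and still so for the second after the job is handed in, with the robot touching nothing.
Of orange, blue, green only 2 to 3 are there at a start; the rules pass over those that are not, and their reading is None.
At some moment in a run one of orange, blue, green may be knocked a few centimetres aside while the robot is not near it.
It also fails if it takes over 210 s, if anything falls off the work surface, if the arm or the gripper's body presses on something with over 40 N, if the wrist force passes 120 N, or if a joint passes its speed limit or range.

### The arm

A 6-joint arm with a two-finger parallel gripper is mounted at the origin on a cart in front of the work surface, level with it; the furniture and walls round the work are solid. World frame = base frame: x ahead of the robot, y to its left, z up, the work surface at z = 0. Lengths are in mm, angles in rad, forces in N, time in s.
With the tool pointing down it reaches from about 300 to 775 mm from the base axis. Payload 14.6 kg.
Tool frame: the origin (TCP) lies at the very end of the fingers, on their centre line; the grasp point (between the pads) lies 19 mm behind it; z points along the fingers, y is the direction in which the jaws open and shut (so a half turn about z gives the same grasp; the last joint's range is limited). The gripper opens to 94 mm and grips with 3 to 60 N. Pads are 16 mm wide; open, the fingers measure 119 mm over their backs; the gripper's body (75 mm by 177 mm) begins 78 mm behind the grasp point.
Start: joints at [1.035, 0.3, 1.521, -0, 1.321, -0.067], TCP at [248.495, 490.652, 205.446] pointing down, gripper open.
Joint ranges: [-3.03, 3.03], [-0.79, 2.21], [0.23, 2.52], [-1.04, 4.18], [0, 3.07], [-2.55, 2.55]. Speed limits (rad/s): [2.22, 2.22, 2.57, 3.14, 3.14, 3.14].

### API

Orientations are given as [roll, pitch, yaw] about the fixed x, y, z axes, in that order (R = Rz(yaw) Ry(pitch) Rx(roll)).
In Python, from cell import manip gives the robot as it stands.
- The arm moves only by the shell command python3 -m inch 'ROWS' [FORCE]. ROWS is a JSON object of lists of equal length, an entry for each row: "grip": the opening, from -1 (shut) to 1 (fully open), so that 0 is half open; "travel": the shift along the world's x, y, z in cm, a list of three; "turn": the turn, a rotation vector about the world's x, y, z in degrees, a list of three. A call has 1 to 10 rows; each row is the pose to reach, as a shift and turn from the pose measured when the call began; what a row does not reach only later rows make up. A row lasts 1/8 s, in which the tool goes at most 62.5 mm and 10.7 degrees, less where a joint would pass 70% of its speed; a pose out of reach is approached as far as the arm can. A call with a gripper value outside its range is refused whole. The fingers move at their own pace and stop on an object; FORCE is the grip in N (left out, the last holds). Time passes only in rows, so rows that repeat a pose let the fingers close. It gives the time, the measured TCP pose, the force and the opening at its end, in the units of the state.
- manip.read_state(): the state, without advancing time (a new reading comes with each control period).
- manip.camera(name): name is "side" or "top" or "wrist"; returns (picture, depth): 400x640x3 uint8, red, green, blue; 400x640 float32, mm along the optical axis (not along the pixel's ray), 0 where there is no reading.
- manip.calibration(name): a dict with "fx", "fy", "cx", "cy" (pixels), "world_from_camera" (4x4, takes a point from camera to world coordinates). Camera axes: x right, y up, looking along -z (the intrinsics and any distortion apply to the point x, -y, -z); pixel columns grow to the right and rows downward; lengths in mm; the calibration is good to about 2 mm. The wrist camera is an equidistant fisheye: a pixel r from the principal point sees the ray r / f radians off the axis. A picture is of the moment at which its call begins: read the wrist's pose just before it. calibration takes no time and is no camera call; for the wrist camera it gives the pose at the moment of the call.
- manip.sign_off(): hands the job in, once; it reports no verdict.
Trained networks look in the newest picture that a camera, given by its name, has taken for a name from the list of things; names that differ only in an ending like _2 or _b are one class to them, and where a whole thing is asked for, a point or a joint stands for the part that bears it (a point fixed in the world has none). Each returns a list of dicts, best first, with "p" (0 to 1); they miss things now and then, are a little off and sometimes report something else, mostly with a low value. They report only what shows in the picture. A call takes as long as a camera call. They do not tell look-alikes from the thing itself.
- manip.look_for(camera, label): "bbox" ([left, top, right, bottom] in pixels, round what is visible of it).
The state is a dict: "clock": time; "joints": joint angles; "qd": joint speeds; "effort": joint torques, N m; "eef_pos": TCP position; "eef_rot": TCP orientation; "wrist_force": force on the tool from outside, world axes, zero at the start; "moment": the same for the moment, N m; "finger_gap": finger opening in mm.
Only numpy, scipy, OpenCV 4.12 (cv2) and the standard library are available. Lean on these libraries where they do the work, as an engineer would, in place of code of your own. Each camera call takes 0.05 s, during which the arm holds its last target.

## Working session

There is one attempt and no reset: what is moved stays moved. The work goes in short steps, Python scripts to look and compute and a shell command to move; the robot and the scene stay as the last step left them, time stands still between calls to the robot, and variables do not carry over. Pictures are saved under pics/ and viewed, and the job is handed in when it is done.

```bash
ls -la; mkdir -p pics; python3 - <<'E'
from cell import manip
import cv2
print(manip.read_state())
for n in ("side","top","wrist"):
    c=manip.calibration(n); print(n,c)
    p,d=manip.camera(n)
    cv2.imwrite(f"pics/a_{n}.png",p[:,:,::-1])
E
```

```text
total 12
drwxr-xr-x  3 agent agent 4096 Dec  7 15:16 .
drwxr-xr-x 23 root  root  4096 Dec  7 15:16 ..
drwxr-xr-x  2 agent agent 4096 Dec  7 15:16 pics
{'clock': 0.0, 'joints': array([ 1.03539817e+00,  3.00476843e-01,  1.52158164e+00, -4.52551929e-07,
        1.32068094e+00, -6.65759374e-02]), 'qd': array([ 0.00030881,  0.00023355, -0.00041115, -0.00096343, -0.00015526,
       -0.00126169]), 'effort': array([-7.10503482e-04, -5.31806803e+01, -3.52747250e+01,  7.07675633e-02,
        2.43817287e-02, -5.17507726e-05]), 'eef_pos': array([248.36855468, 490.4374847 , 204.88293734]), 'eef_rot': array([-3.14044839e+00, -7.58540590e-05,  2.67277050e+00]), 'wrist_force': array([0.23181566, 0.04535508, 0.20910125]), 'moment': array([ 0.05259033,  0.0389827 , -0.02521982]), 'finger_gap': 94.23681840900734}
side {'fx': 410.6032011509201, 'fy': 410.6032011509201, 'cx': 319.44927183278475, 'cy': 194.73465341501404, 'world_from_camera': array([[ 9.84094334e-01,  5.84327307e-02, -1.67761610e-01,
         3.27389288e+02],
       [-1.77456340e-01,  3.67051605e-01, -9.13116842e-01,
        -1.31736933e+
[... 417 characters left out ...]
1562029e-02,  1.65299056e-02,
        -2.72647102e+02],
       [-2.51037131e-03,  2.00660378e-01,  9.79657650e-01,
         1.23410672e+03],
       [ 0.00000000e+00,  0.00000000e+00,  0.00000000e+00,
         1.00000000e+00]])}
wrist {'fx': 309.70691628693146, 'fy': 309.70691628693146, 'cx': 320.48222572159807, 'cy': 197.2154607359841, 'world_from_camera': array([[ 4.52193023e-01, -8.65903220e-01, -2.13852950e-01,
         1.86964765e+02],
       [ 8.91919688e-01,  4.38771450e-01,  1.09356685e-01,
         5.21084407e+02],
       [-8.59737188e-04, -2.40189986e-01,  9.70725518e-01,
         3.84712014e+02],
       [ 0.00000000e+00,  0.00000000e+00,  0.00000000e+00,
         1.00000000e+00]])}
```

View pics/a_side.png

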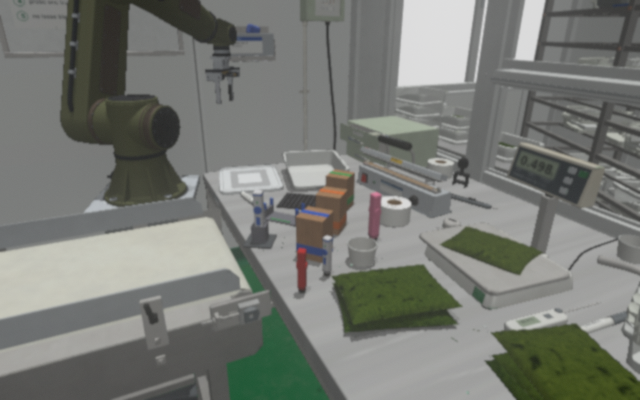

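View pics/a_top.png

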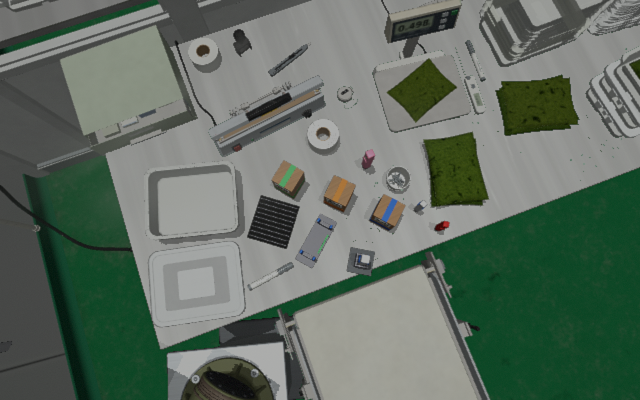

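View pics/a_wrist.png

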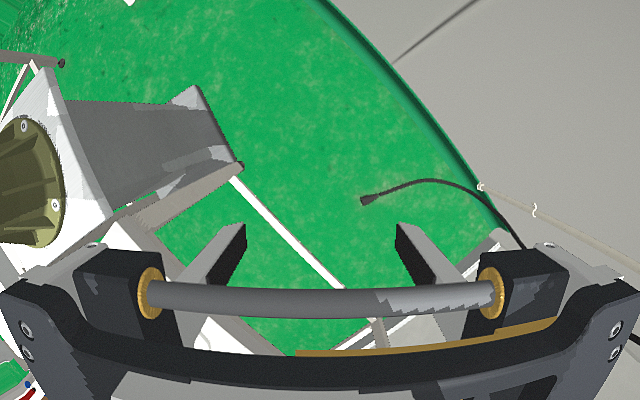

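The top picture shows all three cartons: green (289,177), orange (339,192), blue (387,210). The wand stands in its stand at (362,260), with the cradle at (317,240), the mat at (274,221) and the tray at (193,200).

```bash
cat > h.py <<'E'
import numpy as np, cv2
from cell import manip
from scipy.spatial.transform import Rotation as R
def T(n): 
    return manip.calibration(n)
def cloud(n,cal=None):
    cal=cal or T(n); p,d=manip.camera(n)
    v,u=np.mgrid[0:400,0:640].astype(float)
    x=(u-cal['cx'])/cal['fx'];y=(v-cal['cy'])/cal['fy']
    if n=='wrist':
        r=np.hypot(x,y)+1e-9; t=np.tan(np.minimum(r,1.5))/r; x,y=x*t,y*t
    P=np.stack([x*d,-y*d,-d,np.ones_like(d)],-1)@cal['world_from_camera'].T
    P=P[...,:3]; P[d==0]=np.nan
    return p,d,P
def proj(n,X,cal=None):
    cal=cal or T(n); X=np.atleast_2d(X); M=np.linalg.inv(cal['world_from_camera'])
    q=X@M[:3,:3].T+M[:3,3]; x=q[:,0]/-q[:,2]; y=-q[:,1]/-q[:,2]
    if n=='wrist':
        r=np.hypot(x,y)+1e-9; th=np.arctan2(np.hypot(q[:,0],q[:,1]),-q[:,2]); x,y=x/r*th,y/r*th
    return np.c_[x*cal['fx']+cal['cx'],y*cal['fy']+cal['cy']]
def crop(p,l,t,r,b,name,s=None):
    s=s or min(800/(r-l),600/(b-t)); cv2.imwrite(f'pics/{name}.png',cv2.resize(p[t:b,l:r,::-1],None,fx=s,fy=s,interpolation=cv2.INTER_CUBIC))
E
python3 - <<'E'
from h import *
for n in ('top','side'):
    p,d,P=cloud(n); np.savez(f'{n}.npz',p=p,d=d,P=P)
    for l in ('wand','stand','mat','cradle_seat','tray','orange_mid','blue_mid','green_mid','roll','tub','orange_label'):
        r=manip.look_for(n,l); print(n,l,[(np.round(q['bbox']).tolist(),round(q['p'],2)) for q in r[:3]])
    if n=='top': crop(p,130,130,450,300,'b_top'); 
    else: crop(p,210,140,420,300,'b_side')
E
```

```text
top wand [([354.0, 252.0, 369.0, 265.0], 0.65), ([436.0, 222.0, 449.0, 229.0], 0.64)]
top stand [([349.0, 246.0, 376.0, 274.0], 0.82)]
top mat [([246.0, 198.0, 300.0, 249.0], 0.63), ([276.0, 161.0, 306.0, 198.0], 0.52)]
top cradle_seat [([296.0, 216.0, 339.0, 265.0], 0.9)]
top tray [([146.0, 162.0, 238.0, 240.0], 0.91)]
top orange_mid [([386.0, 164.0, 412.0, 190.0], 0.51)]
top blue_mid [([371.0, 198.0, 405.0, 230.0], 0.97), ([349.0, 245.0, 374.0, 274.0], 0.41)]
top green_mid [([273.0, 160.0, 307.0, 200.0], 0.69)]
top roll [([308.0, 122.0, 340.0, 151.0], 0.92)]
top tub [([388.0, 164.0, 411.0, 187.0], 0.68), ([309.0, 121.0, 340.0, 152.0], 0.42)]
top orange_label [([246.0, 197.0, 302.0, 249.0], 0.43)]
side wand [([323.0, 237.0, 333.0, 275.0], 0.85), ([294.0, 246.0, 308.0, 295.0], 0.81), ([364.0, 191.0, 385.0, 240.0], 0.76)]
side stand [([244.0, 222.0, 273.0, 249.0], 0.63)]
side mat []
side cradle_seat [([261.0, 201.0, 304.0, 227.0], 0.65), ([251.0, 189.0, 265.0, 225.0], 0.5)]
side tray [([283.0, 151.0, 346.0, 187.0], 0.82)]
side orange_mid [([312.0, 184.0, 347.0, 234.0], 0.87)]
side blue_mid [([299.0, 209.0, 333.0, 261.0], 0.8)]
side green_mid [([326.0, 169.0, 355.0, 210.0], 0.82)]
side roll [([379.0, 196.0, 410.0, 226.0], 0.61)]
side tub [([345.0, 232.0, 378.0, 266.0], 0.78)]
side orange_label [([315.0, 187.0, 352.0, 236.0], 0.81), ([298.0, 205.0, 332.0, 262.0], 0.4)]
```

View pics/b_top.png

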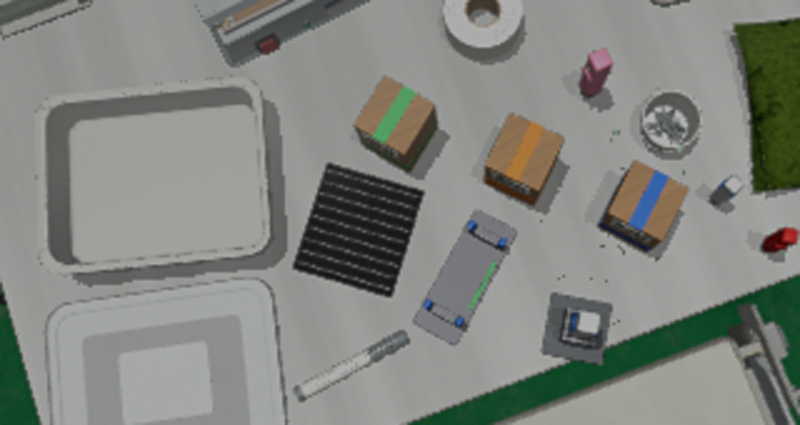

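View pics/b_side.png

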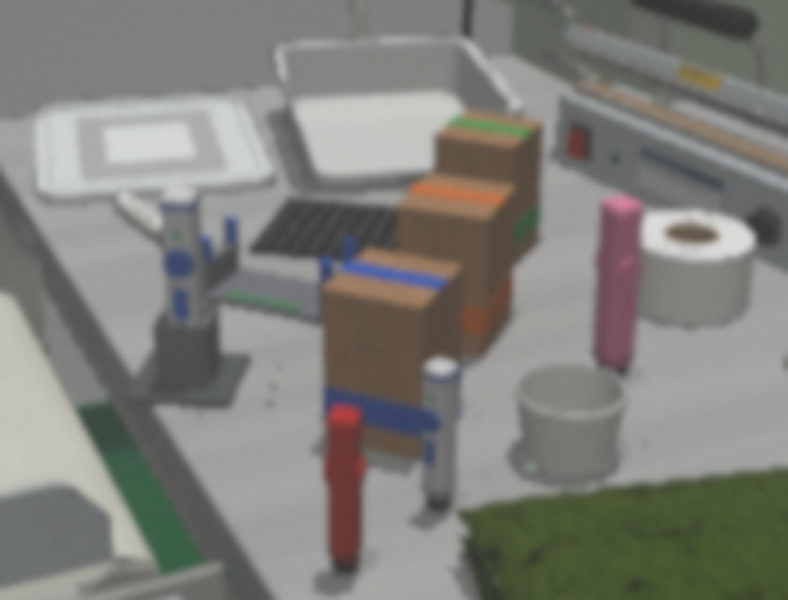

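```bash
python3 - <<'E'
from h import *
D=np.load('top.npz'); p,P=D['p'],D['P']
hsv=cv2.cvtColor(p,cv2.COLOR_RGB2HSV).astype(int)
z=P[...,2]
def rep(name,m,box):
    l,t,r,b=box; k=np.zeros(z.shape,bool);k[t:b,l:r]=1; m=m&k
    pts=P[m]; 
    if len(pts)<5: print(name,len(pts));return
    rc=cv2.minAreaRect(pts[:,:2].astype(np.float32)); print(name,len(pts),'c',np.round(rc[0],1),'sz',np.round(rc[1],1),'ang',round(rc[2],1),'z',np.round(np.percentile(pts[:,2],[5,50,95]),1))
for n,b in (('blue',(368,190,410,235)),('orange',(318,170,362,215)),('green',(268,155,312,202))):
    rep(n,(z>95)&(z<115),b)
rep('table',(z<15),(420,210,436,240))
V=hsv[...,2]
rep('mat',(V<60)&(z<12),(240,190,305,255))
rep('matall',(z<12)&(V<90),(240,190,305,255))
rep('standfoot',(V<120)&(z<15),(345,242,380,278))
rep('socket',(z>40)&(z<60),(345,242,380,278))
rep('wandtop',(z>125),(345,242,380,278))
S=(hsv[...,1]>100)&(hsv[...,0]>100)&(hsv[...,0]<130)
rep('cradle prongs',S&(z>30),(290,210,345,270))
for b in ((290,240,310,270),(305,245,325,270),(310,215,330,235),(320,215,345,240)): pass
pr=P[210:270,290:345][(S&(z>20))[210:270,290:345]]; print(np.round(pr,0).tolist()[:40])
rep('cradle base',(z>2)&(z<15)&(V<130)&(V>60),(290,210,345,270))
rep('tray rim',(z>55)&(z<80),(140,155,245,245))
rep('tray floor',(z>2)&(z<12),(158,175,236,233))
rep('roll',(z>40)&(z<65),(303,117,345,155))
rep('tub',(z>38)&(z<60),(384,162,414,192))
E
```

```text
blue 620 c [ 469.2 -477.7] sz [65.8 68.6] ang 56.2 z [101.6 105.5 109. ]
orange 605 c [ 534.6 -351.6] sz [65.6 67.2] ang 58.5 z [101.5 105.5 108.9]
green 592 c [ 588.7 -214.9] sz [66.5 66.8] ang 53.9 z [101.3 105.6 109. ]
table 472 c [ 432.  -602.8] sz [46.2 87.6] ang 81.9 z [-3.4  0.7  4.5]
mat 1504 c [ 493.8 -162.5] sz [117.1 151.4] ang 68.2 z [-0.3  3.7  7.6]
matall 1781 c [ 478.7 -158.6] sz [154.4 187.6] ang 86.9 z [-0.3  3.7  7.7]
standfoot 567 c [ 347.9 -459. ] sz [204.7  94.5] ang 87.9 z [-802.6    5.3   10.4]
socket 63 c [ 345.6 -395.7] sz [34.7 36. ] ang 74.1 z [44.1 49.8 55.3]
wandtop 77 c [ 345.4 -396. ] sz [20.9 22.7] ang 84.0 z [131.3 135.  139.7]
cradle prongs 39 c [ 416.4 -276.5] sz [ 45.5 108.7] ang 55.6 z [35.2 48.9 51.5]
[[473.0, -288.0, 50.0], [473.0, -291.0, 51.0], [470.0, -288.0, 52.0], [470.0, -290.0, 46.0], [468.0, -285.0, 49.0], [467.0, -287.0, 50.0], [468.0, -290.0, 47.0], [469.0, -293.0, 34.0], [464.0, -287.0, 51.0], [465.0, -290.0, 45.0], [464.0, -287.0, 36.0], [450.0, -322.0, 47.0], [447.0, -319.0, 51.0], [447.0, -322.0, 52.0], [446.0, -316.0, 42.0], [444.
[... 215 characters left out ...]
0, 49.0], [386.0, -235.0, 44.0], [384.0, -230.0, 49.0], [383.0, -232.0, 51.0], [384.0, -235.0, 37.0], [381.0, -232.0, 49.0], [367.0, -264.0, 48.0], [367.0, -267.0, 46.0], [364.0, -261.0, 49.0], [364.0, -264.0, 51.0], [364.0, -266.0, 49.0], [362.0, -261.0, 49.0], [361.0, -263.0, 50.0], [361.0, -266.0, 51.0], [360.0, -263.0, 31.0]]
cradle base 857 c [ 421.5 -279.3] sz [153.8 166.7] ang 85.2 z [ 2.8  6.6 10.7]
tray rim 1491 c [557.4  61.2] sz [206.6 256.2] ang 0.6 z [57.7 65.8 69.9]
tray floor 3698 c [555.5  62.6] sz [223.7 172.2] ang 86.3 z [ 4.6  8.5 11.5]
roll 669 c [ 716.8 -324.2] sz [90.2 90.9] ang 84.2 z [46.7 52.1 56. ]
tub 110 c [ 569.2 -527.3] sz [66.6 68.2] ang 40.3 z [39.5 44.3 48.3]
```

```bash
python3 - <<'E'
from h import *
D=np.load('top.npz'); p,P=D['p'],D['P']; z=P[...,2]
V=cv2.cvtColor(p,cv2.COLOR_RGB2HSV)[...,2]
def edge(n,m,box,k=5):
    l,t,r,b=box; mm=np.zeros(z.shape,np.uint8); mm[t:b,l:r]=m[t:b,l:r]
    mm=cv2.morphologyEx(cv2.morphologyEx(mm,cv2.MORPH_CLOSE,np.ones((k,k))),cv2.MORPH_OPEN,np.ones((3,3)))
    c=max(cv2.findContours(mm,0,1)[0],key=cv2.contourArea)[:,0]; q=P[c[:,1],c[:,0]]; q=q[abs(q[:,2])<20]
    rc=cv2.minAreaRect(q[:,:2].astype(np.float32)); print(n,np.round(rc[0],1),np.round(rc[1],1),round(rc[2],1), np.round(cv2.boxPoints(rc)).tolist())
edge('mat',(V<70).astype(np.uint8),(245,194,302,252))
edge('stand',((V<130)).astype(np.uint8),(346,243,379,277))
edge('cradle',((V<150)&(z>2)).astype(np.uint8),(293,212,342,268))
E
```

```text
mat [ 482.4 -158. ] [119.2 128.6] 68.3 [[401.0, -190.0], [520.0, -237.0], [564.0, -126.0], [445.0, -79.0]]
stand [ 339.9 -400.8] [82.8 81. ] 75.6 [[290.0, -431.0], [369.0, -451.0], [389.0, -371.0], [311.0, -351.0]]
cradle [ 418.5 -276.2] [ 64.1 157.9] 55.6 [[335.0, -258.0], [466.0, -347.0], [502.0, -294.0], [371.0, -205.0]]
```

```bash
python3 -m inch '{"grip":[1,1,1,1,1,1,1,1,1,1],"travel":[[2,-5,2],[4,-10,4],[6,-16,6],[8,-22,7],[10,-28,8],[12,-34,9],[14,-40,10],[15,-46,10],[15,-52,10],[15,-57,10]],"turn":[[0,0,-10],[0,0,-20],[0,0,-30],[0,0,-40],[0,0,-50],[0,0,-60],[0,0,-70],[0,0,-80],[0,0,-90],[0,0,-100]]}' 20
```

```text
clock: 2.6
eef_pos: [398.2, -81.5, 305.6]
eef_rot: [3.141, -0.0, 0.921]
wrist_force: [1.4, 0.4, -0.6]
finger_gap: 94.1
```

```bash
python3 -m inch '{"grip":[1,1,1,1,1,1,1,1,1],"travel":[[0,-4,0],[-1,-8,0],[-1,-12,0],[-2,-17,-1],[-3,-22,-1],[-4,-27,-2],[-5.3,-31.5,-3],[-5.3,-31.5,-3],[-5.3,-31.5,-3]],"turn":[[0,0,-10],[0,0,-20],[0,0,-30],[0,0,-40],[0,0,-50],[0,0,-60],[0,0,-68],[0,0,-68],[0,0,-68]]}' 20
python3 - <<'E'
from h import *
s=manip.read_state();print(s['eef_pos'],s['eef_rot'],s['joints'])
cal=T('wrist');p,d,P=cloud('wrist',cal); np.savez('w1.npz',p=p,d=d,P=P)
crop(p,0,0,640,400,'c_wrist')
print(proj('wrist',[[345,-396,136]],cal))
E
```

```text
clock: 3.72
eef_pos: [345.2, -396.2, 275.8]
eef_rot: [3.141, -0.0, -0.265]
wrist_force: [-0.2, 0.8, -0.6]
finger_gap: 94.0
[ 345.24056777 -396.15698612  275.75496403] [ 3.14121288e+00 -2.47834432e-04 -2.64639535e-01] [-9.23596861e-01  1.99239630e-01  1.48346409e+00 -1.49458702e-04
  1.45846045e+00  9.11855770e-01]
[[319.72993488 189.27476459]]
```

View pics/c_wrist.png

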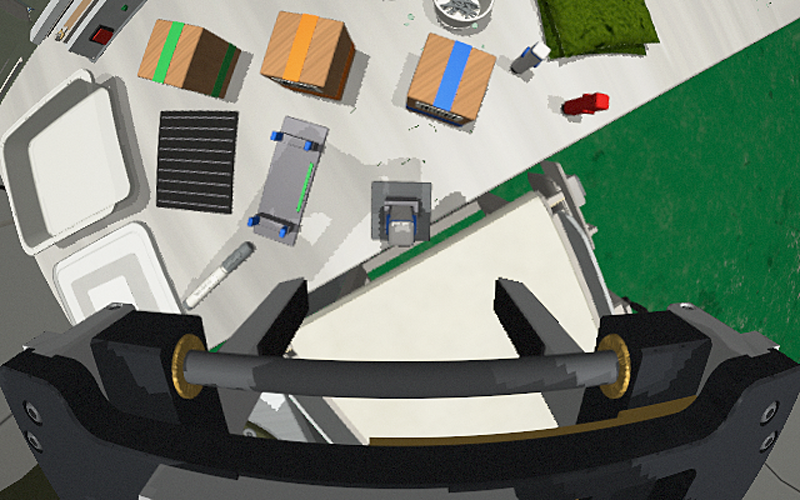

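The wrist picture shows the stand square to the jaws, with the wand's tail at about (400,232) in view pixels and its discs facing left and right. I measure it exactly.

```bash
python3 - <<'E'
from h import *
D=np.load('w1.npz'); p,P=D['p'],D['P']; z=P[...,2]
V=cv2.cvtColor(p,cv2.COLOR_RGB2HSV)[...,2]
crop(p,285,135,360,205,'c2')
k=np.zeros(z.shape,bool);k[135:215,280:360]=1
for n,lo,hi in (('tail',128,142),('disc',80,100),('sock',46,54),('foot',3,10)):
    m=k&(z>lo)&(z<hi); q=P[m]; rc=cv2.minAreaRect(q[:,:2].astype(np.float32)); print(n,len(q),np.round(rc[0],1),np.round(rc[1],1),round(rc[2],1),np.round(np.percentile(q[:,2],[5,50,95]),1))
E
```

```text
tail 442 [ 346.6 -397.3] [22.6 23.1] 74.6 [130.7 135.8 137.3]
disc 74 [ 348.4 -397.8] [27.3 19.3] 74.9 [85.5 96.2 99.8]
sock 201 [ 347.3 -397.6] [33.5 36.3] 74.4 [48.4 50.3 51.6]
foot 1338 [ 347.7 -397.7] [69.4 71.1] 74.0 [4.8 6.4 7.9]
```

View pics/c2.png

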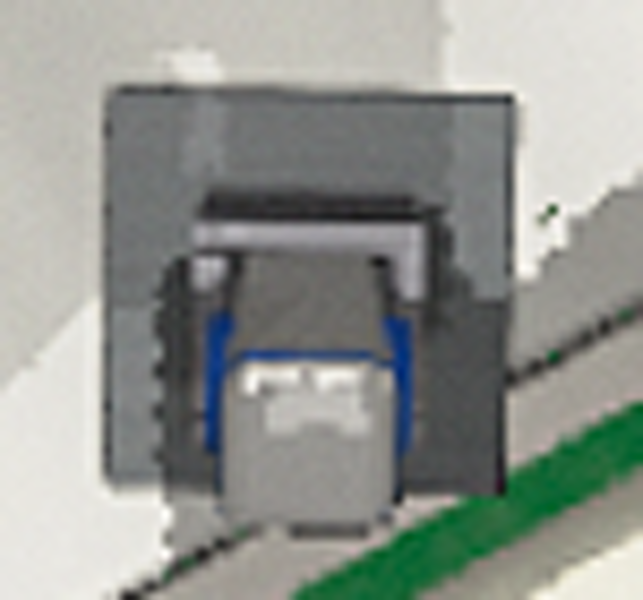

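```bash
python3 -m inch '{"grip":[1,1,1,1,1,1,1,1,1,1],"travel":[[0.2,-0.1,-4],[0.2,-0.1,-8],[0.2,-0.1,-12],[0.2,-0.1,-15],[0.2,-0.1,-17],[0.2,-0.1,-18.5],[0.2,-0.1,-19.5],[0.2,-0.1,-20.3],[0.2,-0.1,-20.3],[0.2,-0.1,-20.3]],"turn":[[0,0,0],[0,0,0],[0,0,0],[0,0,0],[0,0,0],[0,0,0],[0,0,0],[0,0,0],[0,0,0],[0,0,0]]}' 20
python3 - <<'E'
from h import *
p,d=manip.camera('side'); crop(p,210,140,330,260,'d_side')
p,d=manip.camera('wrist'); crop(p,160,80,480,320,'d_w')
E
```

```text
clock: 5.03
eef_pos: [347.7, -397.1, 73.5]
eef_rot: [3.14, -0.001, -0.264]
wrist_force: [-0.9, -0.0, 0.2]
finger_gap: 93.9
```

View pics/d_side.png

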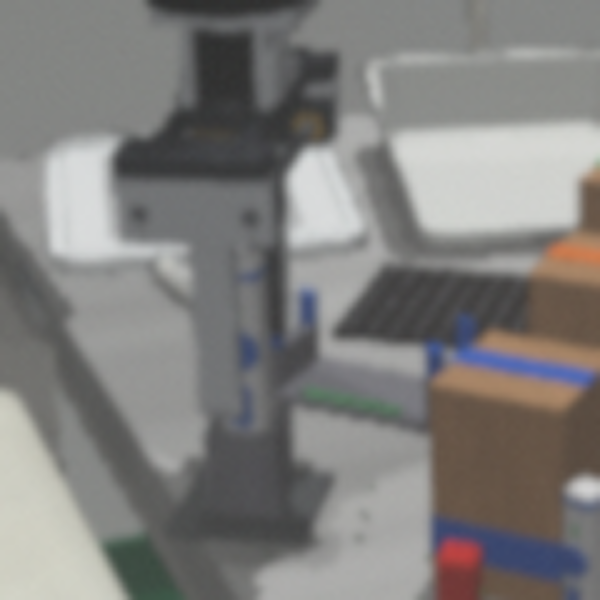

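View pics/d_w.png

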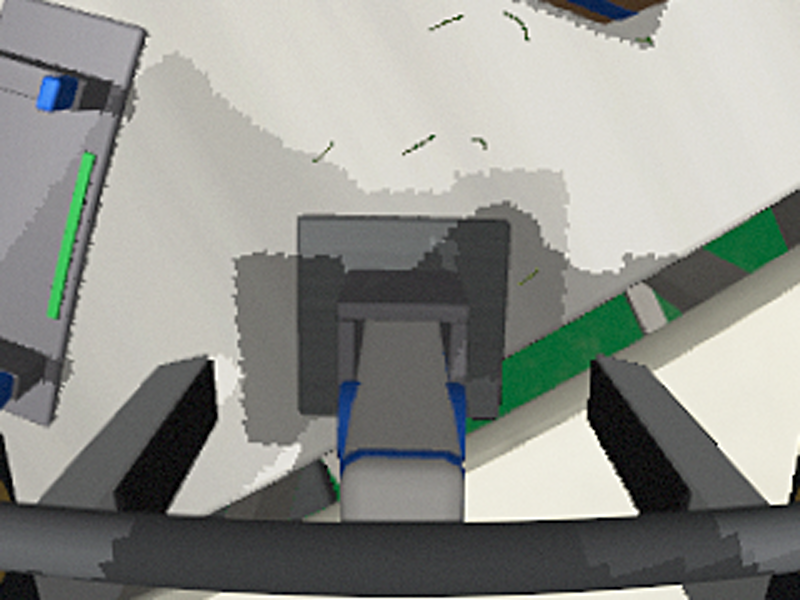

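The fingers straddle the wand with the discs between the pads, so I close on it.

```bash
python3 -m inch '{"grip":[0,-0.6,-0.6,-0.6,-0.6,-0.6,-0.6,-0.6,-0.6,-0.6],"travel":[[0,0,-0.15],[0,0,-0.15],[0,0,-0.15],[0,0,-0.15],[0,0,-0.15],[0,0,-0.15],[0,0,-0.15],[0,0,-0.15],[0,0,-0.15],[0,0,-0.15]],"turn":[[0,0,0],[0,0,0],[0,0,0],[0,0,0],[0,0,0],[0,0,0],[0,0,0],[0,0,0],[0,0,0],[0,0,0]]}' 20
python3 - <<'E'
from h import *
p,d=manip.camera('wrist'); crop(p,160,80,480,320,'e_w')
E
```

```text
clock: 6.38
eef_pos: [347.6, -397.1, 72.0]
eef_rot: [3.14, -0.001, -0.264]
wrist_force: [-0.2, -0.1, 0.7]
finger_gap: 28.2
```

View pics/e_w.png

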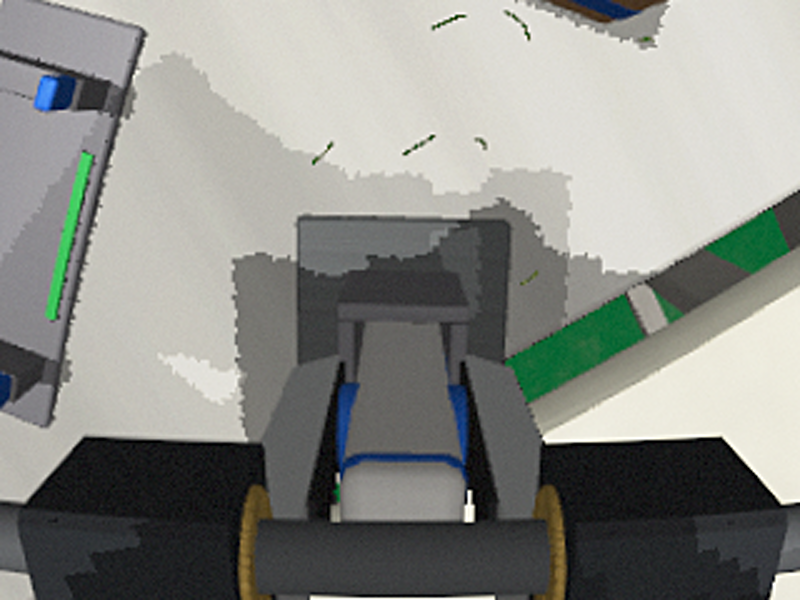

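Gap 28.2 mm, so the discs are held. I lift it and carry it over the mat.

```bash
python3 -m inch '{"grip":[-0.6,-0.6,-0.6,-0.6,-0.6,-0.6,-0.6,-0.6,-0.6,-0.6],"travel":[[0,0,2],[0,0,5],[0,0,8],[1,2,11],[4,7,11],[7,12,11],[10,17,11],[12.5,22,11],[13.4,23.9,11],[13.4,23.9,11]],"turn":[[0,0,0],[0,0,0],[0,0,0],[0,0,0],[0,0,-1],[0,0,-2],[0,0,-3],[0,0,-4],[0,0,-4],[0,0,-4]]}' 20
python3 - <<'E'
from h import *
p,d=manip.camera('side'); crop(p,210,130,350,240,'f_side')
p,d=manip.camera('wrist'); crop(p,160,80,480,320,'f_w')
E
```

```text
clock: 7.68
eef_pos: [482.0, -156.9, 181.9]
eef_rot: [3.14, -0.001, -0.331]
wrist_force: [-0.6, 0.3, -1.5]
finger_gap: 28.0
```

View pics/f_side.png

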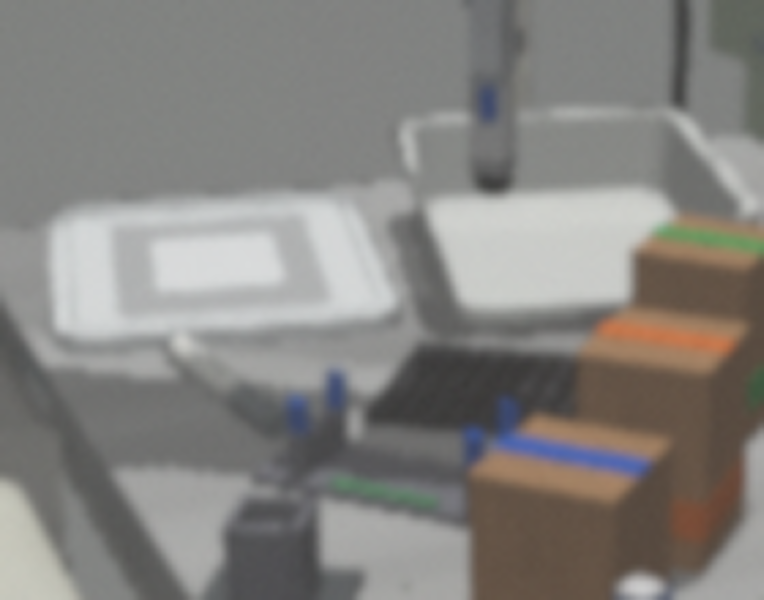

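View pics/f_w.png

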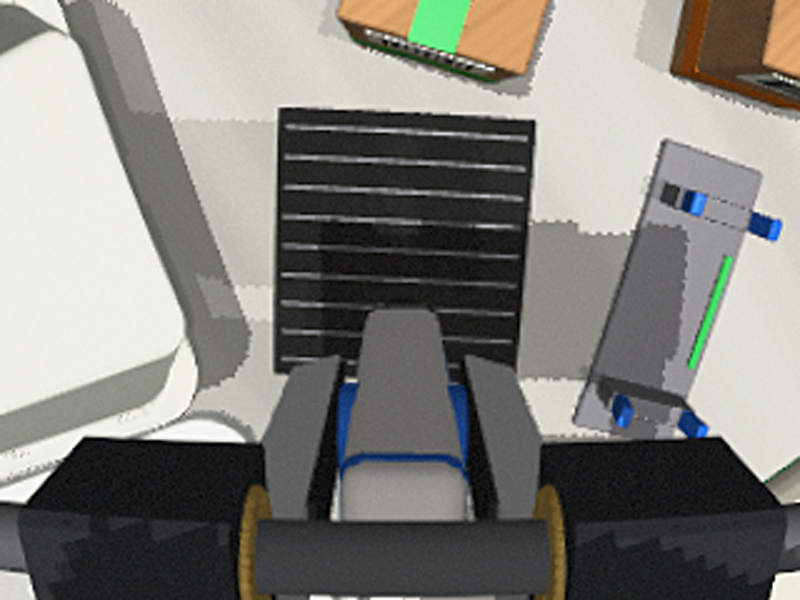

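The wand hangs straight and its nose is over the mat. I lower it to touch, feeling the force.

```bash
python3 -m inch '{"grip":[-0.6,-0.6,-0.6,-0.6,-0.6,-0.6,-0.6],"travel":[[-0.2,0,-4],[-0.3,0,-8],[-0.4,0,-9.8],[-0.4,0,-10.6],[-0.4,0,-11],[-0.4,0,-11.3],[-0.4,0,-11.3]],"turn":[[0,0,0],[0,0,0],[0,0,0],[0,0,0],[0,0,0],[0,0,0],[0,0,0]]}' 15
cat > arc.py <<'E'
import numpy as np
u=np.array([np.cos(np.radians(-19)),np.sin(np.radians(-19)),0]); ax=np.array([-u[1],u[0],0])
for th in range(0,61,5):
    ph=th/2; t,f=np.radians([th,ph])
    du=-(74*np.sin(t)+11*t)-19*np.sin(f); z=14+74*np.cos(t)-19*np.cos(f)
    print(th,np.round(du*u[:2]/10,2),'z',round(z,1),'turn',np.round(ax[:2]*ph,1))
E
python3 arc.py
```

```text
clock: 8.65
eef_pos: [477.6, -158.6, 69.3]
eef_rot: [3.14, -0.002, -0.334]
wrist_force: [1.1, 0.1, -0.7]
finger_gap: 28.1
0 [-0.  0.] z 69.0 turn [0. 0.]
5 [-0.78  0.27] z 68.7 turn [0.8 2.4]
10 [-1.55  0.53] z 67.9 turn [1.6 4.7]
15 [-2.32  0.8 ] z 66.6 turn [2.4 7.1]
20 [-3.07  1.06] z 64.8 turn [3.3 9.5]
25 [-3.8   1.31] z 62.5 turn [ 4.1 11.8]
30 [-4.51  1.55] z 59.7 turn [ 4.9 14.2]
35 [-5.19  1.79] z 56.5 turn [ 5.7 16.5]
40 [-5.84  2.01] z 52.8 turn [ 6.5 18.9]
45 [-6.45  2.22] z 48.8 turn [ 7.3 21.3]
50 [-7.03  2.42] z 44.3 turn [ 8.1 23.6]
55 [-7.56  2.6 ] z 39.6 turn [ 9. 26.]
60 [-8.05  2.77] z 34.5 turn [ 9.8 28.4]
```

```bash
python3 -m inch '{"grip":[-0.6,-0.6,-0.6],"travel":[[0,0,-0.1],[0,0,-0.2],[0,0,-0.2]],"turn":[[0,0,0],[0,0,0],[0,0,0]]}' 15
```

```text
clock: 9.02
eef_pos: [478.5, -158.9, 68.6]
eef_rot: [3.14, -0.004, -0.334]
wrist_force: [-1.0, 0.9, 10.0]
finger_gap: 28.1
```

Contact at 10 N. I start the arc, going to θ = 30°.

```bash
python3 -m inch '{"grip":[-0.6,-0.6,-0.6,-0.6,-0.6,-0.6,-0.6],"travel":[[-0.78,0.27,-0.15],[-1.55,0.53,-0.25],[-2.32,0.8,-0.35],[-3.07,1.06,-0.5],[-3.8,1.31,-0.75],[-4.51,1.55,-1.0],[-4.51,1.55,-1.0]],"turn":[[0.8,2.4,0],[1.6,4.7,0],[2.4,7.1,0],[3.3,9.5,0],[4.1,11.8,0],[4.9,14.2,0],[4.9,14.2,0]]}' 15
python3 - <<'E'
from h import *
p,d=manip.camera('side'); crop(p,210,130,350,240,'g_side')
p,d=manip.camera('wrist'); crop(p,160,80,480,320,'g_w')
E
```

```text
clock: 9.9
eef_pos: [433.1, -143.2, 58.6]
eef_rot: [3.14, 0.26, -0.334]
wrist_force: [-3.7, 1.2, 6.4]
finger_gap: 27.9
```

View pics/g_side.png

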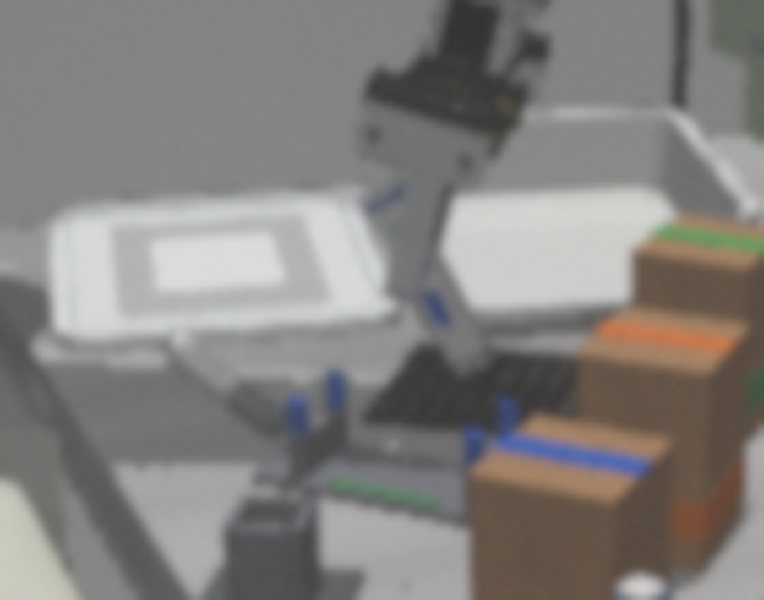

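View pics/g_w.png

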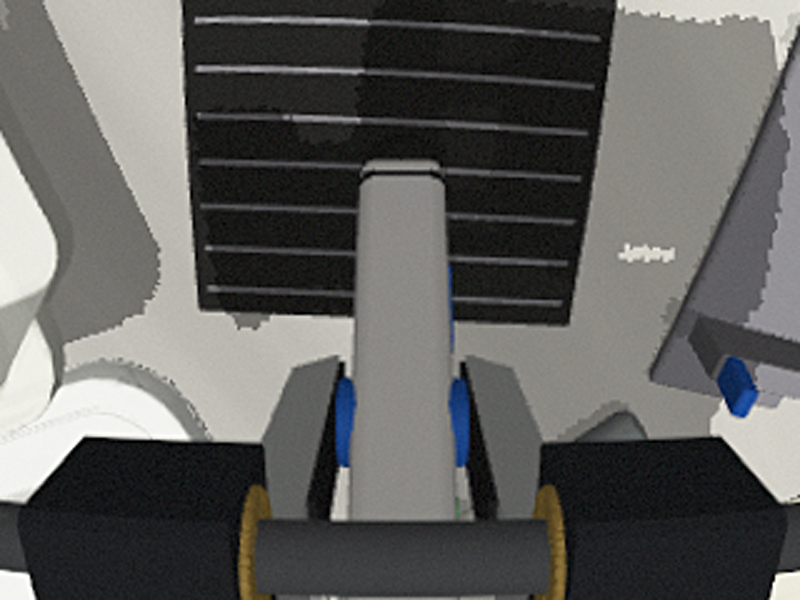

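Turning as planned: the wand leans over with its nose on the mat. I finish the arc.

```bash
python3 -m inch '{"grip":[-0.6,-0.6,-0.6,-0.6,-0.6,-0.6,-0.6],"travel":[[-0.68,0.24,-0.37],[-1.33,0.46,-0.75],[-1.94,0.67,-1.15],[-2.52,0.87,-1.6],[-3.05,1.05,-2.1],[-3.54,1.22,-2.6],[-3.54,1.22,-2.6]],"turn":[[0.8,2.4,0],[1.6,4.7,0],[2.4,7.1,0],[3.3,9.5,0],[4.1,11.8,0],[5.0,14.6,0],[5.0,14.6,0]]}' 15
cat > wand.py <<'E'
# wand body line in tool frame from wrist cloud
from h import *
def fit(save=None):
    s=manip.read_state(); cal=T('wrist'); p,d,P=cloud('wrist',cal)
    if save: crop(p,160,40,480,320,save)
    Rt=R.from_euler('xyz',s['eef_rot']).as_matrix()
    Q=(P-s['eef_pos'])@Rt   # tool frame
    Q[...,2]+=19
    m=(abs(Q[...,1])<8)&(Q[...,0]>12)&(Q[...,0]<95)&(abs(Q[...,2])<30)
    q=Q[m]; # top face of wand: z(tool) vs x
    A=np.c_[q[:,0],np.ones(len(q))]; w=np.ones(len(q),bool)
    for _ in range(8):
        k,b=np.linalg.lstsq(A[w],q[w,2],rcond=None)[0]; r=q[:,2]-A@[k,b]; w=abs(r)<max(2,1.5*np.median(abs(r[w])))
    print('n',len(q),w.sum(),'slope deg (nose lower +, tool frame)',round(np.degrees(np.arctan(k)),2),'offset',round(b,1),'xmax',round(np.percentile(q[w,0],99.5),1), 'ymid', round(np.median(q[w,1]),1))
    wx=Rt@np.array([np.cos(np.arctan(k)),0,np.sin(np.arctan(k))]); print('wand nose dir world',np.round(wx,3),'elev deg',round(np.degrees(np.arcsin(wx[2])),2),'yaw',round(np.degrees(np.arctan2(wx[1],wx[0])),2))
    print('grasp pt',np.round(s['eef_pos']-19*Rt[:,2],1), 'eef',np.round(s['eef_pos'],1),np.round(s['eef_rot'],4),'clock',s['clock'],'F',np.round(s['wrist_force'],1))
    return s,P,p
E
python3 - <<'E'
from wand import *
p,d=manip.camera('side'); crop(p,210,130,350,240,'h_side')
fit('h_w')
E
```

```text
clock: 10.88
eef_pos: [397.3, -130.9, 31.7]
eef_rot: [3.139, 0.531, -0.334]
wrist_force: [-0.4, -0.1, -0.6]
finger_gap: 28.1
n 5443 4336 slope deg (nose lower +, tool frame) 2.08 offset -16.9 xmax 78.7 ymid 0.2
wand nose dir world [ 0.798 -0.277 -0.536] elev deg -32.39 yaw -19.15
grasp pt [ 406.7 -134.1   48.4] eef [ 397.6 -131.    32. ] [ 3.1387  0.529  -0.334 ] clock 10.925 F [ 0.6  0.1 -1.1]
```

View pics/h_side.png

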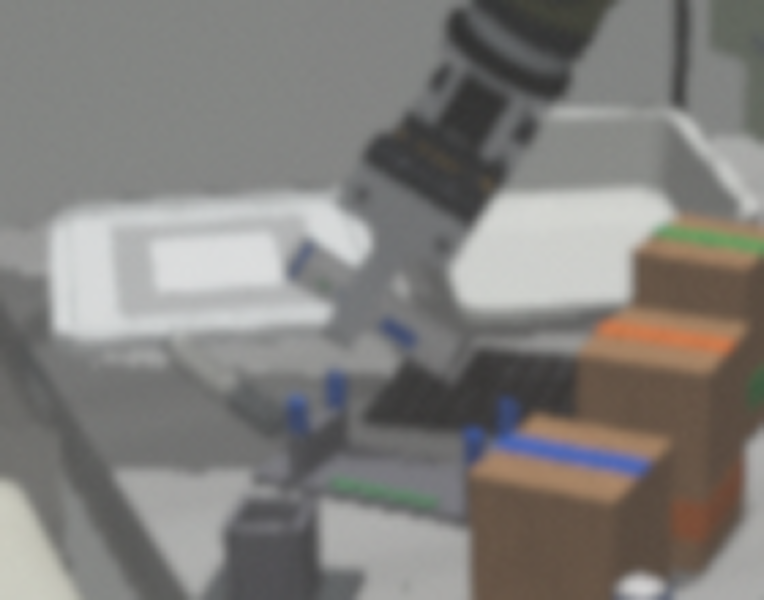

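View pics/h_w.png

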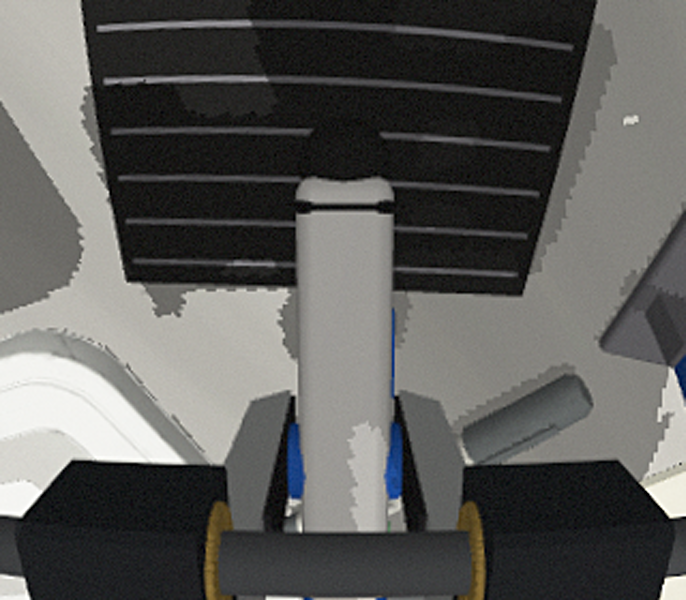

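The wand now stands almost at right angles to the hand (2° off), which the tilt can make up. I grip harder, lift and level the hand.

```bash
python3 -m inch '{"grip":[-0.7,-0.7,-0.7,-0.7,-0.7,-0.7,-0.7,-0.7],"travel":[[0,0,0],[0,0,2],[0,0,5],[0,0,8],[0,0,11],[0,0,14],[0,0,15],[0,0,15]],"turn":[[0,0,0],[0,0,0],[-2.5,-7.4,0],[-5,-14.8,0],[-7.5,-22.2,0],[-10.5,-30.6,0],[-10.5,-30.6,0],[-10.5,-30.6,0]]}' 40
python3 - <<'E'
from wand import *
s,P,p=fit('i_w')
crop(p,0,0,640,400,'i_wf')
np.savez('w2.npz',p=p,P=P)
hsv=cv2.cvtColor(p,cv2.COLOR_RGB2HSV); z=P[...,2]
m=(z>99)&(z<111)
n,lab,st,ce=cv2.connectedComponentsWithStats(m.astype(np.uint8))
for i in range(1,n):
    if st[i,4]<250: continue
    q=P[lab==i]; rc=cv2.minAreaRect(q[:,:2].astype(np.float32)); print(st[i],np.round(rc[0],1),np.round(rc[1],1),round(rc[2],1),np.median(q[:,2]).round(1))
p,d=manip.camera('side'); crop(p,210,90,350,200,'i_side')
E
```

```text
clock: 11.98
eef_pos: [398.0, -131.2, 182.5]
eef_rot: [3.14, -0.036, -0.334]
wrist_force: [0.4, 1.1, -1.5]
finger_gap: 27.8
n 4708 4376 slope deg (nose lower +, tool frame) 2.15 offset -16.7 xmax 79.5 ymid -0.0
wand nose dir world [ 0.945 -0.328 -0.002] elev deg -0.1 yaw -19.12
grasp pt [ 397.4 -130.9  201.5] eef [ 398.  -131.2  182.5] [ 3.1405 -0.0359 -0.3336] clock 11.975 F [ 0.4  1.1 -1.5]
[  0   0  42  65 714] [739.5 166.6] [ 22.9 109.8] 17.3 105.2
[297   0  74  18 663] [ 561.5 -200.4] [63.8 15.8] 69.9 105.3
[ 454    0   64   43 1914] [ 528.2 -347.8] [67.2 49.3] 59.3 105.5
[ 563   13   42   73 2003] [ 470.4 -478.3] [68.1 68.1] 55.8 105.5
```

View pics/i_side.png

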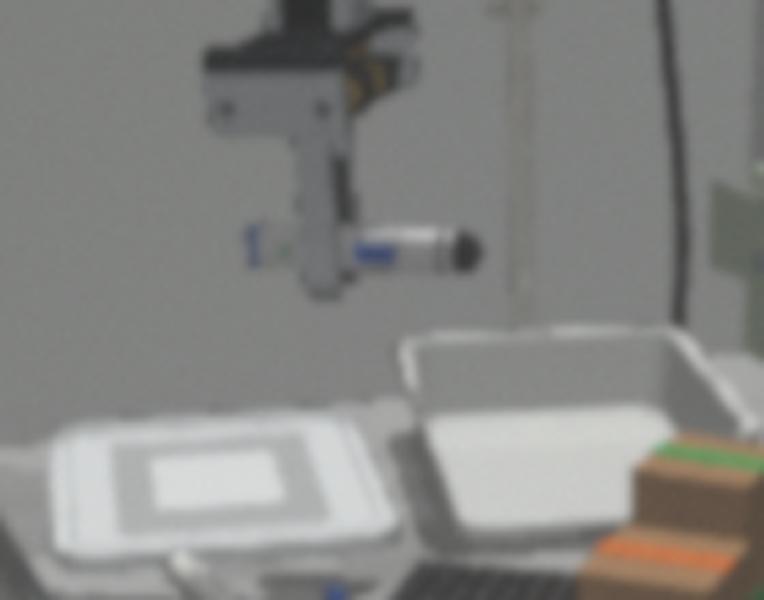

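View pics/i_wf.png

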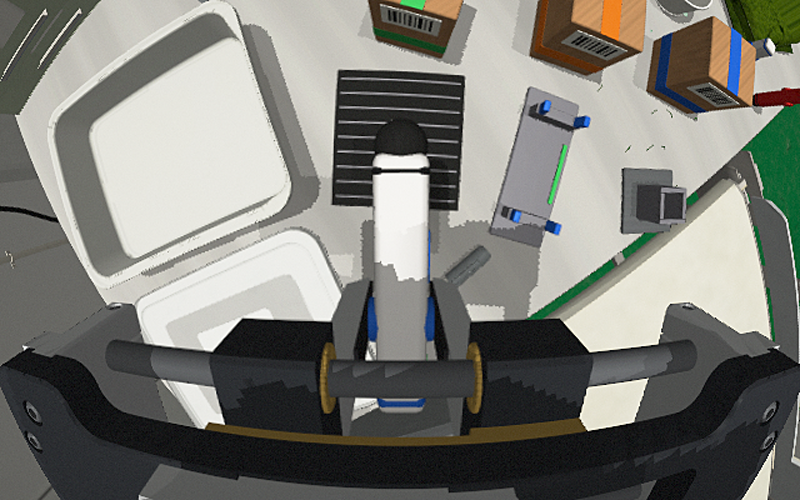

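```bash
python3 - <<'E'
from wand import *
D=np.load('w2.npz');P=D['P'];s=manip.read_state()
Rt=R.from_euler('xyz',s['eef_rot']).as_matrix(); Q=(P-s['eef_pos'])@Rt; Q[...,2]+=19
m=(abs(Q[...,1])<4)&(Q[...,0]>60)&(Q[...,0]<110)&(abs(Q[...,2])<40)
q=Q[m]
for a in range(60,110,2):
    w=q[(q[:,0]>=a)&(q[:,0]<a+2)]
    if len(w): print(a,len(w),np.round(np.percentile(w[:,2],[10,50,90]),1))
D=np.load('top.npz')
E
```

```text
60 68 [-17.  -16.3 -15.7]
62 68 [-17.5 -16.6 -15.8]
64 84 [-17.  -16.3 -15.4]
66 68 [-16.7 -15.9 -15.1]
68 68 [-16.  -15.2 -14.3]
70 68 [-16.3 -15.4 -14.5]
72 82 [-16.5 -15.7 -15. ]
74 71 [-16.3 -15.4 -14.5]
76 68 [-15.8 -14.9 -14.2]
78 68 [-15.2 -14.2 -13. ]
80 65 [-13.7 -12.5 -11.1]
82 32 [-11.   -9.7  -8. ]
```

```bash
python3 -m inch '{"grip":[-0.7,-0.7,-0.7,-0.7,-0.7,-0.7],"travel":[[0.2,-4,-1],[0.5,-8,-3],[0.9,-12,-6],[1.1,-14.5,-9],[1.1,-14.5,-10],[1.1,-14.5,-10]],"turn":[[0,0,-4],[0,0,-8],[0,0,-11],[0,0,-12],[0,0,-12],[0,0,-12]]}' 40
cat > lab.py <<'E'
from wand import *
def lab(save):
    s,P,p=fit()
    crop(p,0,0,640,400,save)
    z=P[...,2]; n,l,st,_=cv2.connectedComponentsWithStats(((z>99)&(z<111)).astype(np.uint8))
    for i in range(1,n):
        if st[i,4]<250: continue
        q=P[l==i]; rc=cv2.minAreaRect(q[:,:2].astype(np.float32)); print('top',st[i],np.round(rc[0],1),np.round(rc[1],1),'yaw',round(rc[2]-90,1))
    # label faces: white pixels with vertical normals -> fit vertical plane at z 62..94
    return s,P,p
def topcam():
    p,d,P=cloud('top'); z=P[...,2]
    hsv=cv2.cvtColor(p,cv2.COLOR_RGB2HSV)
    n,l,st,_=cv2.connectedComponentsWithStats(((z>97)&(z<113)&(hsv[...,1]>60)).astype(np.uint8))
    for i in range(1,n):
        if st[i,4]<150: continue
        q=P[l==i]; rc=cv2.minAreaRect(q[:,:2].astype(np.float32)); print('topcam',st[i],np.round(rc[0],1),np.round(rc[1],1),'yaw',round(rc[2]-90,1))
E
python3 - <<'E'
from lab import *
lab('j_w'); topcam()
p,d=manip.camera('side'); crop(p,210,130,370,250,'j_side')
E
```

```text
clock: 12.82
eef_pos: [408.4, -275.2, 79.9]
eef_rot: [3.141, -0.03, -0.543]
wrist_force: [0.2, -0.0, 0.3]
finger_gap: 27.1
n 4733 4392 slope deg (nose lower +, tool frame) 2.1 offset -16.7 xmax 79.2 ymid 0.1
wand nose dir world [ 0.856 -0.516 -0.006] elev deg -0.37 yaw -31.09
grasp pt [ 407.9 -274.9   98.9] eef [ 408.4 -275.2   79.9] [ 3.1412 -0.0301 -0.5426] clock 12.825 F [ 0.2 -0.   0.3]
top [  53    0   90  105 7307] [ 589.8 -216.7] [67.9 67.1] yaw -36.2
top [ 257    0  128   39 4623] [ 516.2 -340.9] [66.5 21.4] yaw -31.4
top [ 498    0   82   62 3863] [ 461.8 -472.4] [68.8 46.2] yaw -33.8
topcam [272 161  32  31 564] [ 588.4 -215.7] [65.6 66.6] yaw -35.4
topcam [324 176  32  31 587] [ 534.6 -351.7] [65.5 66.5] yaw -31.7
topcam [373 195  32  32 583] [ 469.4 -477.9] [65.1 67.5] yaw -33.2
```

View pics/j_w.png

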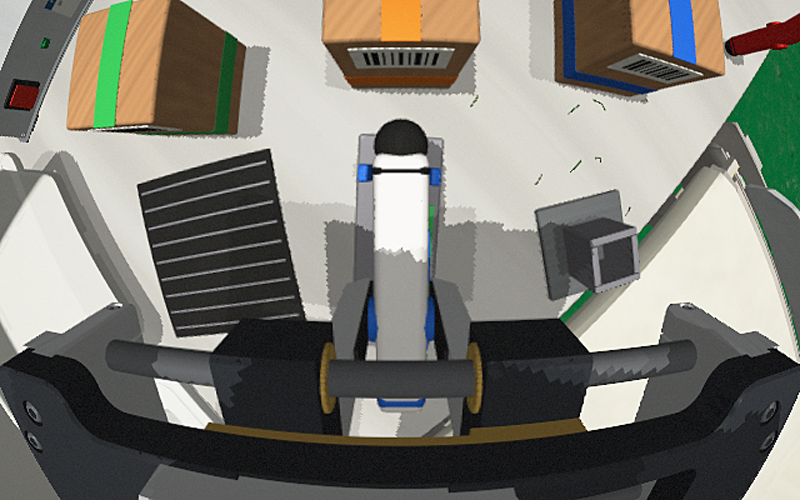

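View pics/j_side.png

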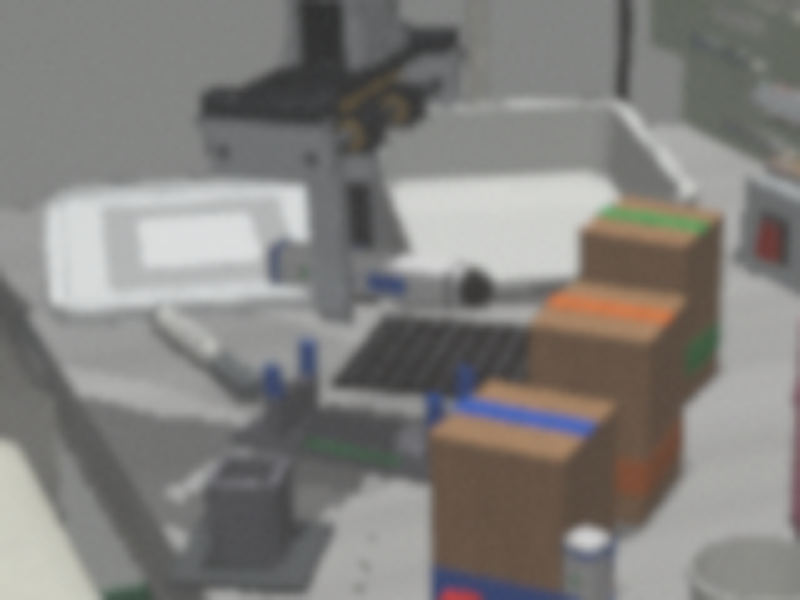

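The nose lines up with the orange label (30 mm off it, 0.6 mm sideways). I lower it to label height.

```bash
python3 -m inch '{"grip":[-0.7,-0.7,-0.7,-0.7,-0.7],"travel":[[0,0,-1.2],[0,0,-2.2],[0,0,-2.6],[0,0,-2.6],[0,0,-2.6]],"turn":[[0,0,0],[-0.2,-0.4,0],[-0.2,-0.4,0],[-0.2,-0.4,0],[-0.2,-0.4,0]]}' 40
python3 - <<'E'
from lab import *
s,P,p=lab('k_w')
z=P[...,2]
# nose z
Rt=R.from_euler('xyz',s['eef_rot']).as_matrix(); Q=(P-s['eef_pos'])@Rt
m=(abs(Q[...,1])<3)&(Q[...,0]>40)&(Q[...,0]<72)&(abs(Q[...,2]+19)<30); print('wand top z',np.median(z[m]))
p,d=manip.camera('side'); crop(p,240,150,360,240,'k_side')
E
```

```text
clock: 13.6
eef_pos: [409.4, -275.7, 56.1]
eef_rot: [3.141, -0.042, -0.542]
wrist_force: [0.0, -0.5, -1.2]
finger_gap: 27.8
n 4734 4391 slope deg (nose lower +, tool frame) 2.17 offset -16.7 xmax 79.1 ymid 0.3
wand nose dir world [ 0.857 -0.516  0.005] elev deg 0.26 yaw -31.06
grasp pt [ 408.7 -275.3   75.1] eef [ 409.4 -275.7   56.1] [ 3.1412 -0.0424 -0.542 ] clock 13.6 F [ 0.  -0.5 -1.2]
top [  30    0   91  105 7576] [ 589.6 -216. ] [69.7 66. ] yaw -35.6
top [ 248    0  147   27 3528] [ 512.1 -338.7] [66.3 12.3] yaw -31.2
top [ 519    0   84   59 3489] [ 459.1 -470.6] [68.5 40.6] yaw -32.7
top [265 249  29  40 369] [ 419.4 -263.4] [21.4  9.5] yaw -86.5
top [348 248  29  41 379] [ 402.6 -291.3] [ 9.5 21.6] yaw -67.2
wand top z 92.31033794108029
```

View pics/k_side.png

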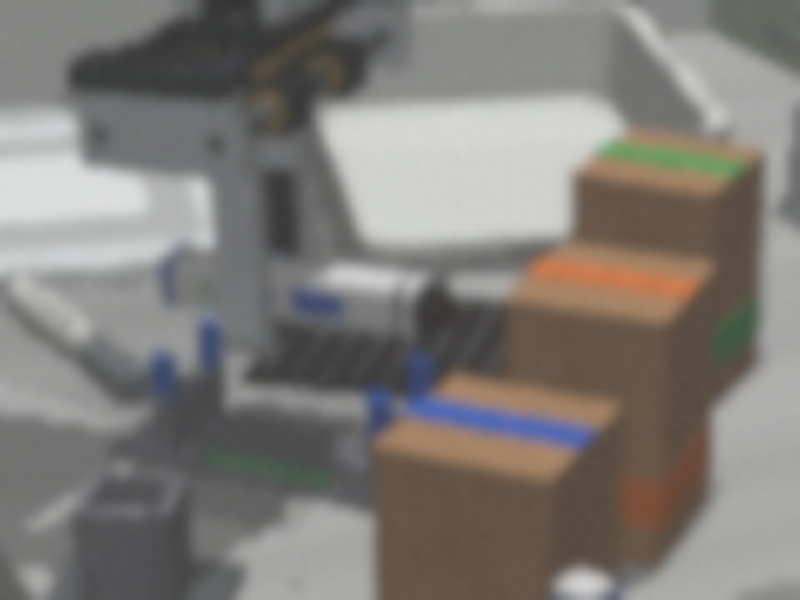

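View pics/k_w.png

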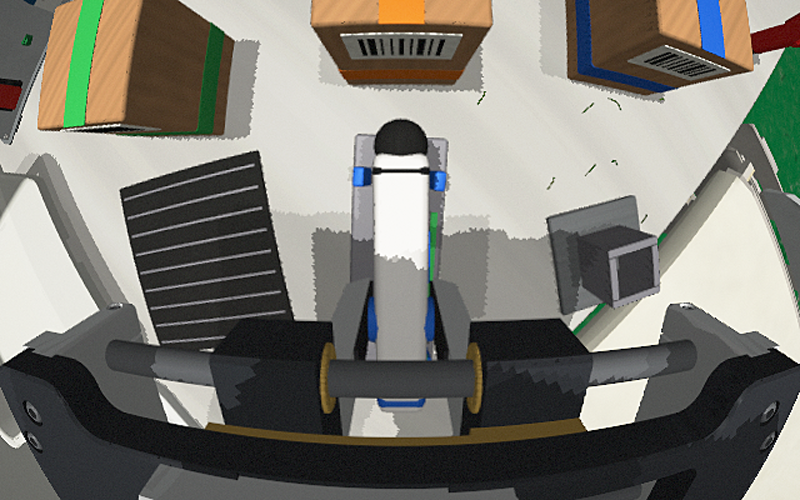

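Aligned: level and square, and about 2.5 mm high. I lower that and hold.

```bash
python3 -m inch '{"grip":[-0.7,-0.7,-0.7,-0.7,-0.7,-0.7,-0.7,-0.7,-0.7,-0.7],"travel":[[0,0,-0.25],[0,0,-0.25],[0,0,-0.25],[0,0,-0.25],[0,0,-0.25],[0,0,-0.25],[0,0,-0.25],[0,0,-0.25],[0,0,-0.25],[0,0,-0.25]],"turn":[[0,0,0],[0,0,0],[0,0,0],[0,0,0],[0,0,0],[0,0,0],[0,0,0],[0,0,0],[0,0,0],[0,0,0]]}' 40
python3 -m inch '{"grip":[-0.7,-0.7,-0.7,-0.7,-0.7,-0.7,-0.7,-0.7,-0.7,-0.7],"travel":[[0,0,0],[0,0,0],[0,0,0],[0,0,0],[0,0,0],[0,0,0],[0,0,0],[0,0,0],[0,0,0],[0,0,0]],"turn":[[0,0,0],[0,0,0],[0,0,0],[0,0,0],[0,0,0],[0,0,0],[0,0,0],[0,0,0],[0,0,0],[0,0,0]]}'
python3 -m inch '{"grip":[-0.7,-0.7,-0.7,-0.7,-0.7,-0.7,-0.7,-0.7,-0.7,-0.7],"travel":[[0,0,0],[0,0,0],[0,0,0],[0,0,0],[0,0,0],[0,0,0],[0,0,0],[0,0,0],[0,0,0],[0,0,0]],"turn":[[0,0,0],[0,0,0],[0,0,0],[0,0,0],[0,0,0],[0,0,0],[0,0,0],[0,0,0],[0,0,0],[0,0,0]]}'
python3 -m inch '{"grip":[-0.7,-0.7,-0.7,-0.7,-0.7],"travel":[[0,0,0],[0,0,0],[0,0,0],[0,0,0],[0,0,0]],"turn":[[0,0,0],[0,0,0],[0,0,0],[0,0,0],[0,0,0]]}'
python3 - <<'E'
from lab import *
topcam(); fit()
E
```

```text
clock: 14.95
eef_pos: [409.3, -275.7, 53.6]
eef_rot: [3.141, -0.042, -0.542]
wrist_force: [0.2, -0.6, -0.9]
finger_gap: 27.3
clock: 16.2
eef_pos: [409.4, -275.7, 53.7]
eef_rot: [3.141, -0.043, -0.542]
wrist_force: [-0.1, 0.1, -0.0]
finger_gap: 27.5
clock: 17.45
eef_pos: [409.4, -275.8, 53.7]
eef_rot: [3.141, -0.043, -0.542]
wrist_force: [0.6, -0.5, -0.1]
finger_gap: 27.6
clock: 18.08
eef_pos: [409.4, -275.7, 53.6]
eef_rot: [3.141, -0.043, -0.542]
wrist_force: [0.8, -0.1, -1.5]
finger_gap: 27.8
topcam [272 161  32  31 568] [ 588.4 -215.9] [64.7 66.7] yaw -35.5
topcam [324 176  32  31 591] [ 534.8 -351.6] [65.8 67. ] yaw -31.6
topcam [373 195  32  32 578] [ 469.1 -477.7] [65.3 67.5] yaw -33.3
n 4730 4381 slope deg (nose lower +, tool frame) 2.11 offset -16.7 xmax 79.2 ymid 0.3
wand nose dir world [ 0.857 -0.516  0.006] elev deg 0.33 yaw -31.06
grasp pt [ 408.7 -275.3   72.6] eef [ 409.4 -275.7   53.6] [ 3.1412 -0.0425 -0.5421] clock 18.125 F [-0.   0.4 -1.2]
```

Orange was held for more than 4 s and is unmoved. Next is blue; the hand will be over the stand, so I come in from above.

```bash
python3 -m inch '{"grip":[-0.7,-0.7,-0.7,-0.7,-0.7,-0.7,-0.7,-0.7,-0.7,-0.7],"travel":[[0,0,3],[0,0,6.5],[-1,-2,7],[-3,-6,7],[-5,-10,7],[-6.2,-12.1,6],[-6.2,-12.1,4],[-6.2,-12.1,3],[-6.2,-12.1,3],[-6.2,-12.1,3]],"turn":[[0,0,0],[0,0,0],[0,0,-1],[0,0,-2],[0,0,-2.5],[0,0,-2.5],[0,0,-2.5],[0,0,-2.5],[0,0,-2.5],[0,0,-2.5]]}' 40
python3 - <<'E'
from lab import *
lab('l_w'); topcam()
p,d=manip.camera('side'); crop(p,220,170,360,275,'l_side')
E
```

```text
clock: 19.42
eef_pos: [347.8, -396.8, 84.4]
eef_rot: [3.141, -0.043, -0.585]
wrist_force: [-0.3, -0.5, -1.0]
finger_gap: 27.3
n 4738 4411 slope deg (nose lower +, tool frame) 2.16 offset -16.7 xmax 79.2 ymid 0.2
wand nose dir world [ 0.834 -0.552  0.006] elev deg 0.33 yaw -33.53
grasp pt [ 347.1 -396.4  103.3] eef [ 347.8 -396.8   84.4] [ 3.1408 -0.0434 -0.5852] clock 19.425 F [-0.3 -0.5 -1. ]
top [  66    0   83   98 6688] [ 535.5 -353.3] [67.8 66.6] yaw -31.6
top [ 260    0  123   45 5187] [ 453.  -467.4] [66.6 26. ] yaw -33.1
top [   0   72   16   80 1092] [ 574.9 -237.2] [22.2 65.8] yaw -32.4
topcam [272 161  32  31 566] [ 588.1 -215.9] [64.7 66.3] yaw -35.9
topcam [324 176  31  31 586] [ 534.5 -351.5] [65.3 66.6] yaw -32.0
topcam [373 195  32  32 582] [ 469.3 -477.7] [65.3 67.9] yaw -33.5
```

View pics/l_w.png

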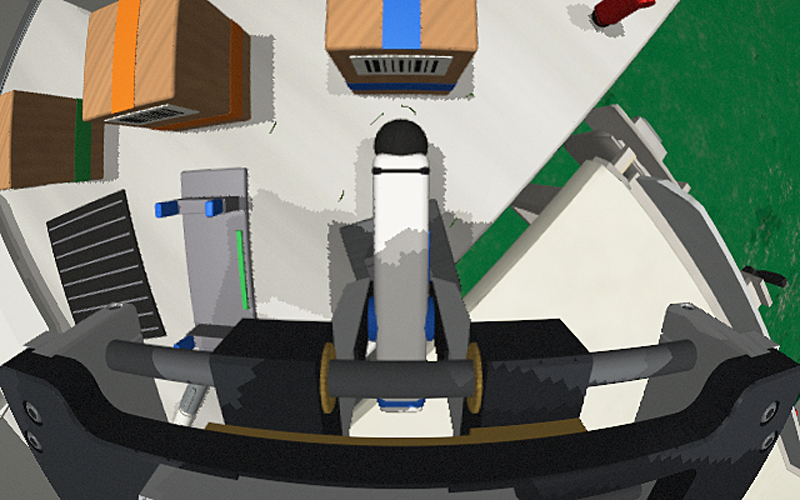

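View pics/l_side.png

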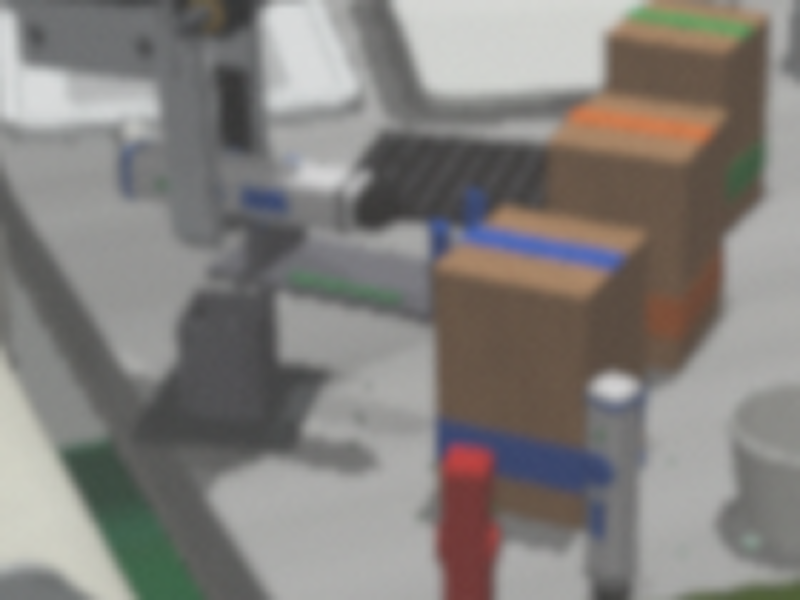

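Aligned with blue: 29.5 mm off, 0.7 mm sideways. Lower and hold.

```bash
python3 -m inch '{"grip":[-0.7,-0.7,-0.7,-0.7,-0.7,-0.7,-0.7,-0.7,-0.7,-0.7],"travel":[[0,0,-1.2],[0,0,-2.2],[0,0,-2.8],[0,0,-2.8],[0,0,-2.8],[0,0,-2.8],[0,0,-2.8],[0,0,-2.8],[0,0,-2.8],[0,0,-2.8]],"turn":[[0,0,0],[0,0,0],[0,0,0],[0,0,0],[0,0,0],[0,0,0],[0,0,0],[0,0,0],[0,0,0],[0,0,0]]}' 40
python3 -m inch '{"grip":[-0.7,-0.7,-0.7,-0.7,-0.7,-0.7,-0.7,-0.7,-0.7,-0.7],"travel":[[0,0,0],[0,0,0],[0,0,0],[0,0,0],[0,0,0],[0,0,0],[0,0,0],[0,0,0],[0,0,0],[0,0,0]],"turn":[[0,0,0],[0,0,0],[0,0,0],[0,0,0],[0,0,0],[0,0,0],[0,0,0],[0,0,0],[0,0,0],[0,0,0]]}'
python3 -m inch '{"grip":[-0.7,-0.7,-0.7,-0.7,-0.7,-0.7,-0.7,-0.7,-0.7,-0.7],"travel":[[0,0,0],[0,0,0],[0,0,0],[0,0,0],[0,0,0],[0,0,0],[0,0,0],[0,0,0],[0,0,0],[0,0,0]],"turn":[[0,0,0],[0,0,0],[0,0,0],[0,0,0],[0,0,0],[0,0,0],[0,0,0],[0,0,0],[0,0,0],[0,0,0]]}'
python3 -m inch '{"grip":[-0.7,-0.7,-0.7,-0.7,-0.7,-0.7,-0.7],"travel":[[0,0,0],[0,0,0],[0,0,0],[0,0,0],[0,0,0],[0,0,0],[0,0,0]],"turn":[[0,0,0],[0,0,0],[0,0,0],[0,0,0],[0,0,0],[0,0,0],[0,0,0]]}'
python3 - <<'E'
from lab import *
topcam(); fit()
E
```

```text
clock: 20.82
eef_pos: [347.7, -396.9, 56.3]
eef_rot: [3.141, -0.043, -0.585]
wrist_force: [0.1, 0.4, -0.4]
finger_gap: 27.5
clock: 22.08
eef_pos: [347.7, -396.8, 56.3]
eef_rot: [3.141, -0.043, -0.585]
wrist_force: [-0.1, 0.0, -0.9]
finger_gap: 27.5
clock: 23.32
eef_pos: [347.6, -396.8, 56.3]
eef_rot: [3.141, -0.043, -0.585]
wrist_force: [-0.9, 0.2, -1.6]
finger_gap: 27.7
clock: 24.2
eef_pos: [347.6, -396.9, 56.2]
eef_rot: [3.141, -0.043, -0.585]
wrist_force: [-0.3, 0.5, -0.6]
finger_gap: 27.7
topcam [272 161  32  31 566] [ 588.1 -215.7] [64.9 66.6] yaw -36.2
topcam [324 176  32  31 588] [ 534.7 -351.7] [65.3 66.6] yaw -31.8
topcam [373 195  32  32 585] [ 469.2 -477.7] [65.7 67.2] yaw -33.8
n 4732 4377 slope deg (nose lower +, tool frame) 2.14 offset -16.7 xmax 79.2 ymid 0.3
wand nose dir world [ 0.833 -0.552  0.006] elev deg 0.35 yaw -33.54
grasp pt [ 347.  -396.4   75.2] eef [ 347.7 -396.8   56.3] [ 3.1408 -0.0435 -0.5853] clock 24.25 F [ 0.2  0.5 -0.4]
```

```bash
python3 -m inch '{"grip":[-0.7,-0.7,-0.7,-0.7,-0.7,-0.7,-0.7,-0.7,-0.7,-0.7],"travel":[[0,0,3],[0,0,6.5],[1,2,8],[3.5,7,8],[6,12,8],[8.5,18,8],[11,24,8],[12.2,26.7,6],[12.2,26.7,3],[12.2,26.7,3]],"turn":[[0,0,0],[0,0,0],[0,0,-1],[0,0,-2],[0,0,-2.4],[0,0,-2.4],[0,0,-2.4],[0,0,-2.4],[0,0,-2.4],[0,0,-2.4]]}' 40
python3 - <<'E'
from lab import *
lab('m_w'); topcam()
p,d=manip.camera('side'); crop(p,220,130,360,235,'m_side')
E
```

```text
clock: 25.55
eef_pos: [468.7, -129.2, 84.9]
eef_rot: [3.14, -0.04, -0.627]
wrist_force: [-1.0, -0.7, 0.0]
finger_gap: 27.7
n 4746 4401 slope deg (nose lower +, tool frame) 2.11 offset -16.7 xmax 79.2 ymid 0.2
wand nose dir world [ 0.81  -0.586  0.003] elev deg 0.18 yaw -35.9
grasp pt [ 468.1 -128.7  103.8] eef [ 468.7 -129.2   84.9] [ 3.1398 -0.04   -0.6265] clock 25.55 F [-1.  -0.7  0. ]
top [ 257    0  123   42 4855] [ 572.5 -203.4] [66.4 24.3] yaw -36.1
top [ 495    0   77   23 1138] [ 509.8 -337.6] [67.9 16.1] yaw -20.8
top [614   0  26  39 766] [ 460.2 -464.4] [64.  36.1] yaw -15.5
topcam [272 161  32  31 564] [ 588.2 -215.9] [65.8 66.4] yaw -35.3
topcam [324 176  31  31 583] [ 535.1 -351.9] [65.4 67.6] yaw -32.1
topcam [373 195  32  32 583] [ 469.4 -478. ] [65.4 67.4] yaw -33.6
```

View pics/m_w.png

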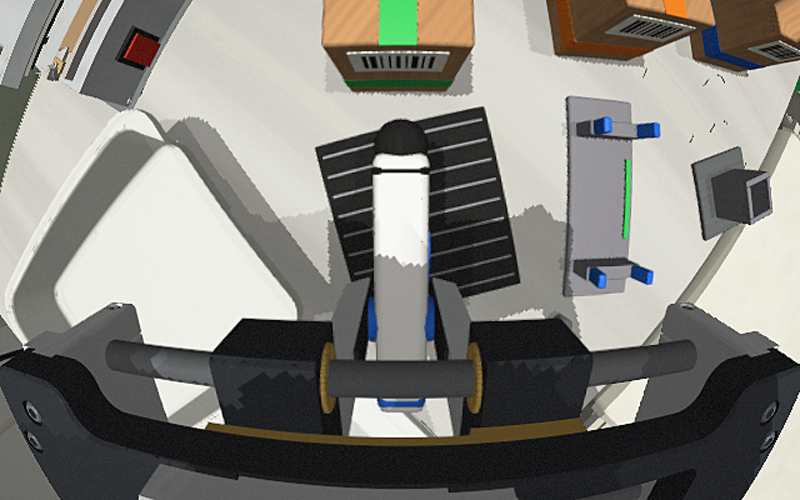

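```bash
python3 -m inch '{"grip":[-0.7,-0.7,-0.7,-0.7,-0.7,-0.7,-0.7,-0.7,-0.7,-0.7],"travel":[[0,0,-1.2],[0,0,-2.2],[0,0,-3],[0,0,-3],[0,0,-3],[0,0,-3],[0,0,-3],[0,0,-3],[0,0,-3],[0,0,-3]],"turn":[[0,0,0],[0,0,0],[0,0,0],[0,0,0],[0,0,0],[0,0,0],[0,0,0],[0,0,0],[0,0,0],[0,0,0]]}' 40
python3 -m inch '{"grip":[-0.7,-0.7,-0.7,-0.7,-0.7,-0.7,-0.7,-0.7,-0.7,-0.7],"travel":[[0,0,0],[0,0,0],[0,0,0],[0,0,0],[0,0,0],[0,0,0],[0,0,0],[0,0,0],[0,0,0],[0,0,0]],"turn":[[0,0,0],[0,0,0],[0,0,0],[0,0,0],[0,0,0],[0,0,0],[0,0,0],[0,0,0],[0,0,0],[0,0,0]]}'
python3 -m inch '{"grip":[-0.7,-0.7,-0.7,-0.7,-0.7,-0.7,-0.7,-0.7,-0.7,-0.7],"travel":[[0,0,0],[0,0,0],[0,0,0],[0,0,0],[0,0,0],[0,0,0],[0,0,0],[0,0,0],[0,0,0],[0,0,0]],"turn":[[0,0,0],[0,0,0],[0,0,0],[0,0,0],[0,0,0],[0,0,0],[0,0,0],[0,0,0],[0,0,0],[0,0,0]]}'
python3 -m inch '{"grip":[-0.7,-0.7,-0.7,-0.7,-0.7,-0.7,-0.7],"travel":[[0,0,0],[0,0,0],[0,0,0],[0,0,0],[0,0,0],[0,0,0],[0,0,0]],"turn":[[0,0,0],[0,0,0],[0,0,0],[0,0,0],[0,0,0],[0,0,0],[0,0,0]]}'
python3 - <<'E'
from lab import *
topcam(); s,P,p=fit()
z=P[...,2]; hsv=cv2.cvtColor(p,cv2.COLOR_RGB2HSV)
S=(hsv[...,1]>120)&(hsv[...,0]>100)&(hsv[...,0]<130)&(z>44)&(z<56)
n,l,st,_=cv2.connectedComponentsWithStats(S.astype(np.uint8))
for i in range(1,n):
    if st[i,4]>15: print(st[i],np.round(np.median(P[l==i],0),1),np.round(P[l==i].min(0)),np.round(P[l==i].max(0)))
crop(p,0,0,640,400,'n_w')
E
```

```text
clock: 26.95
eef_pos: [470.1, -130.4, 57.4]
eef_rot: [3.141, -0.045, -0.628]
wrist_force: [0.4, -0.2, -0.6]
finger_gap: 27.8
clock: 28.2
eef_pos: [470.1, -130.4, 57.4]
eef_rot: [3.141, -0.045, -0.628]
wrist_force: [-0.9, 1.0, -0.9]
finger_gap: 27.7
clock: 29.45
eef_pos: [470.1, -130.4, 57.4]
eef_rot: [3.141, -0.045, -0.628]
wrist_force: [-0.2, 0.9, -2.1]
finger_gap: 27.9
clock: 30.32
eef_pos: [470.1, -130.4, 57.4]
eef_rot: [3.141, -0.045, -0.628]
wrist_force: [0.2, -0.5, -0.9]
finger_gap: 27.9
topcam [272 161  32  31 566] [ 587.8 -215.8] [65.2 65.9] yaw -36.9
topcam [324 176  31  31 586] [ 534.6 -352.1] [66.  67.5] yaw -31.8
topcam [373 195  32  32 586] [ 468.9 -477.7] [65.4 67.1] yaw -33.3
n 4741 4384 slope deg (nose lower +, tool frame) 2.13 offset -16.7 xmax 79.2 ymid 0.2
wand nose dir world [ 0.809 -0.587  0.008] elev deg 0.44 yaw -35.98
grasp pt [ 469.4 -129.9   76.4] eef [ 470.1 -130.4   57.4] [ 3.1412 -0.0449 -0.6279] clock 30.375 F [-0.3  0.3 -0.1]
[497  92  11  15 127] [ 470.8 -287.4   49. ] [ 466. -292.   44.] [ 475. -284.   51.]
[538  98  10  13 117] [ 448.8 -320.    48.3] [ 444. -326.   44.] [ 453. -316.   51.]
[531 226  10  14 101] [ 366.9 -264.4   48.4] [ 362. -269.   44.] [ 371. -261.   51.]
[492 229  10  15 121] [ 389.1 -232.1   48.7] [ 383. -237.   44.] [ 393. -228.   51.]
```

View pics/n_w.png

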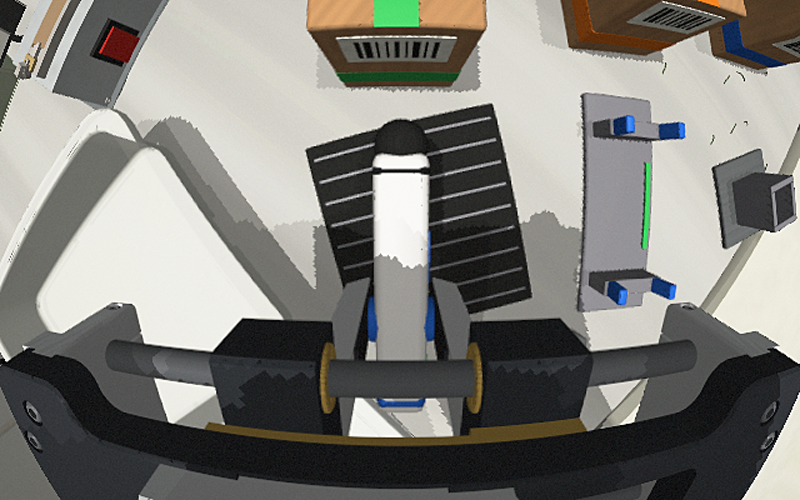

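The nose stood about 4 mm high there, so I drop it and hold again to be sure.

```bash
python3 -m inch '{"grip":[-0.7,-0.7,-0.7,-0.7,-0.7,-0.7,-0.7,-0.7,-0.7,-0.7],"travel":[[0,0,-0.35],[0,0,-0.35],[0,0,-0.35],[0,0,-0.35],[0,0,-0.35],[0,0,-0.35],[0,0,-0.35],[0,0,-0.35],[0,0,-0.35],[0,0,-0.35]],"turn":[[0.2,0.3,0],[0.2,0.3,0],[0.2,0.3,0],[0.2,0.3,0],[0.2,0.3,0],[0.2,0.3,0],[0.2,0.3,0],[0.2,0.3,0],[0.2,0.3,0],[0.2,0.3,0]]}' 40
python3 -m inch '{"grip":[-0.7,-0.7,-0.7,-0.7,-0.7,-0.7,-0.7,-0.7,-0.7,-0.7],"travel":[[0,0,0],[0,0,0],[0,0,0],[0,0,0],[0,0,0],[0,0,0],[0,0,0],[0,0,0],[0,0,0],[0,0,0]],"turn":[[0,0,0],[0,0,0],[0,0,0],[0,0,0],[0,0,0],[0,0,0],[0,0,0],[0,0,0],[0,0,0],[0,0,0]]}'
python3 -m inch '{"grip":[-0.7,-0.7,-0.7,-0.7,-0.7,-0.7,-0.7,-0.7,-0.7,-0.7],"travel":[[0,0,0],[0,0,0],[0,0,0],[0,0,0],[0,0,0],[0,0,0],[0,0,0],[0,0,0],[0,0,0],[0,0,0]],"turn":[[0,0,0],[0,0,0],[0,0,0],[0,0,0],[0,0,0],[0,0,0],[0,0,0],[0,0,0],[0,0,0],[0,0,0]]}'
python3 - <<'E'
from lab import *
topcam(); s,P,p=fit()
E
```

```text
clock: 31.68
eef_pos: [470.1, -130.4, 53.9]
eef_rot: [3.141, -0.039, -0.628]
wrist_force: [0.8, 0.2, -1.5]
finger_gap: 27.8
clock: 32.92
eef_pos: [470.1, -130.4, 53.9]
eef_rot: [3.141, -0.039, -0.628]
wrist_force: [-0.2, 0.6, -0.8]
finger_gap: 27.9
clock: 34.17
eef_pos: [470.1, -130.4, 53.9]
eef_rot: [3.141, -0.039, -0.628]
wrist_force: [0.1, 0.1, -1.1]
finger_gap: 27.5
topcam [272 161  32  31 571] [ 588.5 -216. ] [65.2 67. ] yaw -34.7
topcam [324 176  31  31 585] [ 534.8 -351.8] [65.8 67.7] yaw -31.0
topcam [373 195  32  32 588] [ 469.  -477.6] [66.  66.5] yaw -33.9
n 4741 4395 slope deg (nose lower +, tool frame) 2.13 offset -16.7 xmax 79.2 ymid 0.2
wand nose dir world [ 0.809 -0.588  0.001] elev deg 0.08 yaw -35.98
grasp pt [ 469.5 -130.    72.9] eef [ 470.1 -130.4   53.9] [ 3.141  -0.0385 -0.628 ] clock 34.225 F [ 0.6  0.6 -1.3]
```

All reads are done. Now the cradle: I hover above it and measure.

```bash
python3 -m inch '{"grip":[-0.7,-0.7,-0.7,-0.7,-0.7,-0.7,-0.7,-0.7],"travel":[[-0.5,0.4,3],[-1,0.2,5],[-2,-2,6],[-4,-7,6],[-6,-11.5,6],[-6.8,-13.5,6],[-6.8,-13.5,6],[-6.8,-13.5,6]],"turn":[[0,0,0],[0,0,0],[0,0,0],[0,0,1],[0,0,1.8],[0,0,1.8],[0,0,1.8],[0,0,1.8]]}' 40
python3 - <<'E'
from lab import *
s,P,p=fit()
z=P[...,2]; hsv=cv2.cvtColor(p,cv2.COLOR_RGB2HSV)
S=(hsv[...,1]>120)&(hsv[...,0]>100)&(hsv[...,0]<130)&(z>46)&(z<56)
n,l,st,_=cv2.connectedComponentsWithStats(S.astype(np.uint8))
for i in range(1,n):
    if st[i,4]>15: print(st[i],np.round(np.median(P[l==i],0),1),np.round(P[l==i].min(0)),np.round(P[l==i].max(0)))
crop(p,160,40,480,280,'o_w')
m=(z>3)&(z<10)&(hsv[...,1]<60)&(abs(P[...,0]-418)<110)&(abs(P[...,1]+276)<110)
np.savez('w3.npz',p=p,P=P)
p,d=manip.camera('side'); crop(p,220,150,360,255,'o_side')
E
```

```text
clock: 35.28
eef_pos: [402.3, -264.8, 113.9]
eef_rot: [3.141, -0.038, -0.596]
wrist_force: [-0.6, -0.5, -0.8]
finger_gap: 27.5
n 4734 4381 slope deg (nose lower +, tool frame) 2.15 offset -16.8 xmax 79.2 ymid 0.2
wand nose dir world [ 0.827 -0.562  0.001] elev deg 0.05 yaw -34.17
grasp pt [ 401.7 -264.4  132.8] eef [ 402.3 -264.8  113.9] [ 3.1411 -0.0383 -0.5963] clock 35.275 F [-0.6 -0.5 -0.8]
[54  0 15 21 75] [ 744.  -152.8   50.6] [ 739. -167.   46.] [ 751. -143.   56.]
[293 120   8  13  65] [ 470.7 -288.6   49.5] [ 466. -293.   48.] [ 475. -285.   51.]
[342 120   9  13  92] [ 448.3 -321.5   49.1] [ 443. -326.   46.] [ 453. -317.   51.]
```

View pics/o_w.png

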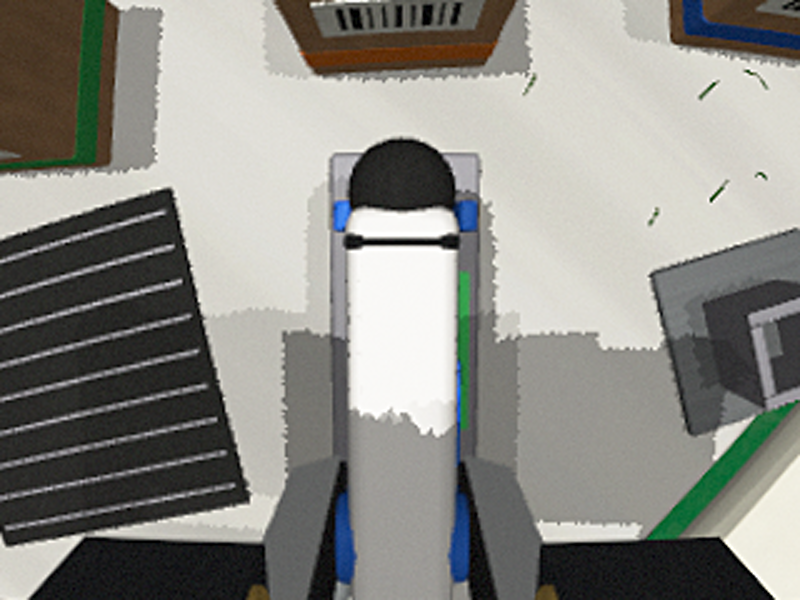

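```bash
python3 -m inch '{"grip":[-0.7,-0.7,-0.7,-0.7,-0.7,-0.7],"travel":[[-0.06,-0.09,-2.5],[-0.06,-0.09,-4.5],[-0.06,-0.09,-5.3],[-0.06,-0.09,-5.6],[-0.06,-0.09,-5.6],[-0.06,-0.09,-5.6]],"turn":[[0,0,0],[0,0,0],[0,0,0],[0,0,0],[0,0,0],[0,0,0]]}' 40
python3 - <<'E'
from lab import *
s,P,p=fit('p_w')
p,d=manip.camera('side'); crop(p,230,160,350,250,'p_side')
E
```

```text
clock: 36.12
eef_pos: [402.1, -265.7, 58.5]
eef_rot: [3.141, -0.039, -0.595]
wrist_force: [0.2, 0.0, -1.3]
finger_gap: 27.6
n 4737 4375 slope deg (nose lower +, tool frame) 2.06 offset -16.7 xmax 79.2 ymid 0.2
wand nose dir world [ 0.828 -0.561  0.004] elev deg 0.2 yaw -34.11
grasp pt [ 401.5 -265.2   77.5] eef [ 402.1 -265.7   58.5] [ 3.141  -0.0394 -0.5954] clock 36.125 F [ 0.2  0.  -1.3]
```

View pics/p_w.png

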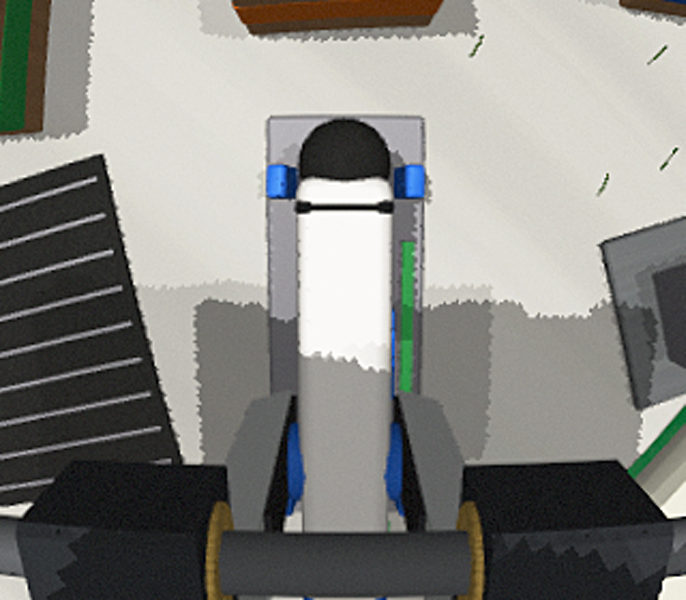

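View pics/p_side.png

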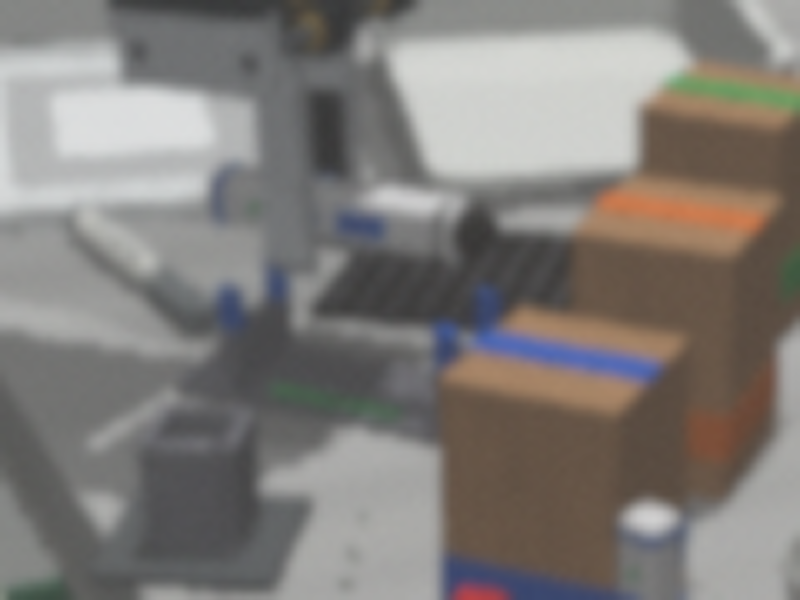

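The prongs sit evenly on both sides of the wand (inner edges at 295 and 395, wand from 299 to 391). I lower it in.

```bash
python3 -m inch '{"grip":[-0.7,-0.7,-0.7,-0.7,-0.7,-0.7],"travel":[[0,0,-1.2],[0,0,-2.4],[0,0,-3.2],[0,0,-3.7],[0,0,-3.9],[0,0,-3.9]],"turn":[[0,0,0],[0,0,0],[0,0,0],[0,0,0],[0,0,0],[0,0,0]]}' 40
python3 -m inch '{"grip":[-0.7,-0.7,-0.7],"travel":[[0,0,-0.15],[0,0,-0.25],[0,0,-0.25]],"turn":[[0,0,0],[0,0,0],[0,0,0]]}' 20
```

```text
clock: 36.98
eef_pos: [402.1, -265.7, 19.4]
eef_rot: [3.141, -0.039, -0.595]
wrist_force: [0.3, 0.2, -0.6]
finger_gap: 27.3
clock: 37.35
eef_pos: [402.3, -265.9, 17.2]
eef_rot: [3.141, -0.04, -0.595]
wrist_force: [0.9, -0.8, 3.2]
finger_gap: 28.1
```

```bash
python3 -m inch '{"grip":[-0.3,-0.2,-0.1,0,0,0,0,0,0,0],"travel":[[0,0,0],[0,0,0],[0,0,0],[0,0,0],[0,0,0],[0,0,2],[0,0,5],[0,0,8],[0,0,11],[0,0,13]],"turn":[[0,0,0],[0,0,0],[0,0,0],[0,0,0],[0,0,0],[0,0,0],[0,0,0],[0,0,0],[0,0,0],[0,0,0]]}' 20
python3 - <<'E'
from lab import *
s,P,p=fit(); crop(p,160,40,480,280,'q_w')
p,d=manip.camera('side'); crop(p,230,160,350,250,'q_side')
topcam()
E
```

```text
clock: 38.6
eef_pos: [402.5, -266.0, 148.6]
eef_rot: [3.141, -0.041, -0.595]
wrist_force: [-0.2, 0.2, -0.6]
finger_gap: 47.1
  return _methods._mean(a, axis=axis, dtype=dtype,
  ret = ret.dtype.type(ret / rcount)
Traceback (most recent call last):
  File "wand.py", line 14, in fit
    print('n',len(q),w.sum(),'slope deg (nose lower +, tool frame)',round(np.degrees(np.arctan(k)),2),'offset',round(b,1),'xmax',round(np.percentile(q[w,0],99.5),1), 'ymid', round(np.median(q[w,1]),1))
                                                                                                                                       ~~~~~~~~~~~~~^^^^^^^^^^^^^
IndexError: index -1 is out of bounds for axis 0 with size 0
```

```bash
python3 - <<'E'
from lab import *
p,d,P=cloud('wrist'); crop(p,160,40,480,280,'q_w')
p,d=manip.camera('side'); crop(p,230,160,350,250,'q_side')
topcam()
E
```

```text
topcam [272 161  32  31 564] [ 588.8 -215.4] [65.7 66.9] yaw -36.2
topcam [324 176  32  31 588] [ 534.6 -351.7] [65.5 66.6] yaw -31.7
topcam [373 195  32  32 582] [ 469.1 -477.7] [65.5 66.9] yaw -33.4
```

View pics/q_w.png

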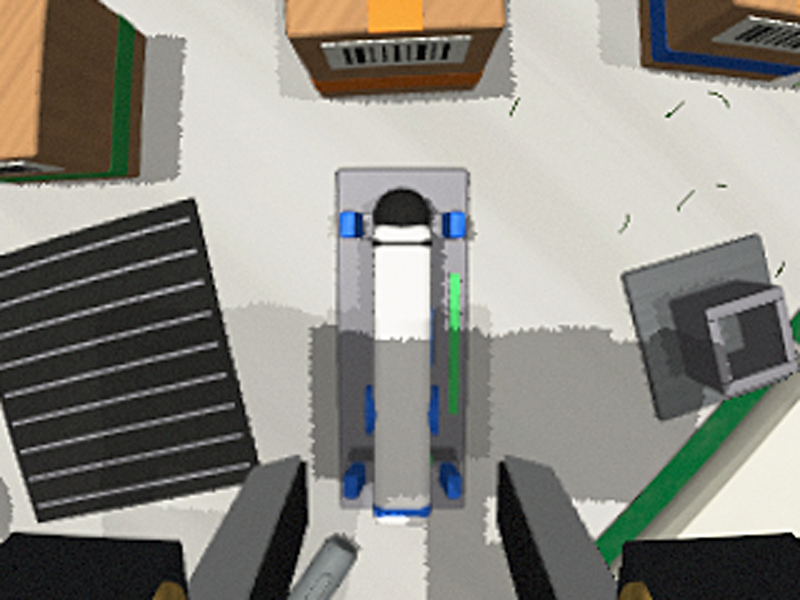

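View pics/q_side.png

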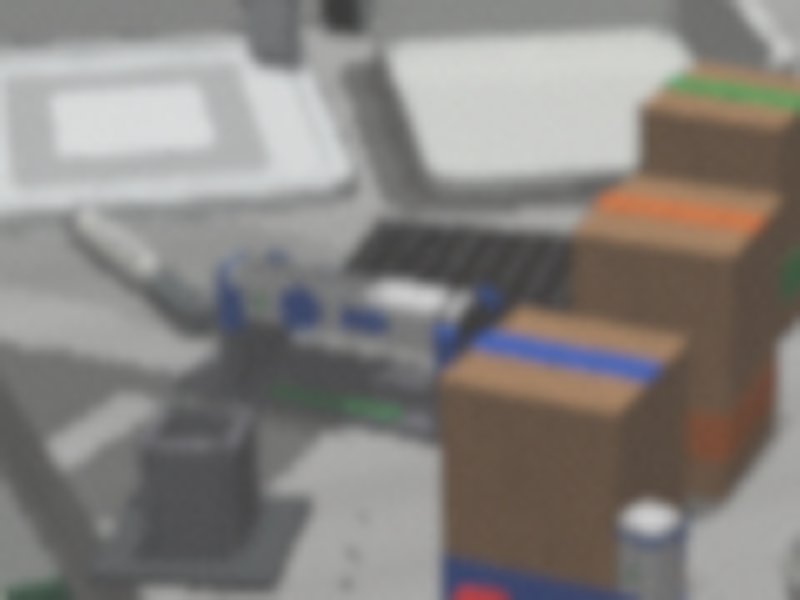

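The wand lies in both forks. Next I check the clear space around the blue carton and remeasure the tray.

```bash
python3 - <<'E'
from lab import *
p,d,P=cloud('top'); z=P[...,2]
m=np.zeros(z.shape,bool); m[195:235,408:455]=1
n,l,st,_=cv2.connectedComponentsWithStats((m&(z>40)).astype(np.uint8))
for i in range(1,n):
    if st[i,4]>8: q=P[l==i]; t=q[q[:,2]>q[:,2].max()-12]; print(st[i],'top centre',np.round(t.mean(0),1),'zmax',q[:,2].max().round(1))
m=np.zeros(z.shape,bool); m[155:245,140:245]=1
q=P[m&(z>60)&(z<72)]; rc=cv2.minAreaRect(q[:,:2].astype(np.float32)); print(rc)
q=P[m&(z>4)&(z<11)&(P[...,0]>450)]; print('floor',np.percentile(q[:,:2],[1,50,99],axis=0).round(1))
E
```

```text
[437 195  18   9 112] top centre [ 496.3 -654.3   43.6] zmax 49.5
[416 200  11  11  70] top centre [ 478.4 -573.5   93.3] zmax 99.5
[437 221  12   9  86] top centre [ 418.  -623.8   96.5] zmax 101.0
((557.8541259765625, 61.782493591308594), (206.92718505859375, 256.9731140136719), 0.5257830023765564)
floor [[457.7 -63.8]
 [557.8  64.4]
 [694.6 215. ]]
```

```bash
python3 -m inch '{"grip":[0.5,1,1,1,1,1,1,1,1],"travel":[[0,0,1],[3,1,2],[7,2,2],[11,3,2],[15,4,2],[18.7,4.95,1],[18.7,4.95,0],[18.7,4.95,0],[18.7,4.95,0]],"turn":[[0,0,0],[0.6,1,0],[1.3,1.95,-1],[1.3,1.95,-1.8],[1.3,1.95,-1.8],[1.3,1.95,-1.8],[1.3,1.95,-1.8],[1.3,1.95,-1.8],[1.3,1.95,-1.8]]}' 20
python3 - <<'E'
from lab import *
s=manip.read_state(); print(s['eef_pos'],s['eef_rot'])
p,d,P=cloud('wrist'); crop(p,0,0,640,400,'r_w'); topcam()
z=P[...,2]; n,l,st,_=cv2.connectedComponentsWithStats(((z>101)&(z<110)).astype(np.uint8))
for i in range(1,n):
    if st[i,4]<250: continue
    q=P[l==i]; rc=cv2.minAreaRect(q[:,:2].astype(np.float32)); print('top',st[i],np.round(rc[0],1),np.round(rc[1],1),'yaw',round(rc[2]-90,1))
E
```

```text
clock: 39.98
eef_pos: [588.5, -216.6, 146.8]
eef_rot: [3.14, 0.002, -0.628]
wrist_force: [0.1, -0.7, -0.4]
finger_gap: 94.4
[ 588.46210002 -216.62232957  146.83440206] [ 3.14009361e+00  1.64515873e-03 -6.27523367e-01]
topcam [324 176  31  31 585] [ 534.9 -351.7] [65.5 67. ] yaw -31.8
topcam [373 195  32  32 579] [ 469.2 -477.9] [65.3 67.2] yaw -33.0
top [ 576  120   44   69 2492] [ 470.9 -478.3] [68.7 66.6] yaw -33.4
top [ 456  129   70   85 5333] [ 536.1 -352.3] [67.1 67.4] yaw -31.2
top [  0 165  28 120 589] [776.5  94.2] [ 61.  158.7] yaw -47.8
top [ 274  171   89   86 7257] [ 590.2 -216. ] [66.4 66.8] yaw -35.9
```

View pics/r_w.png

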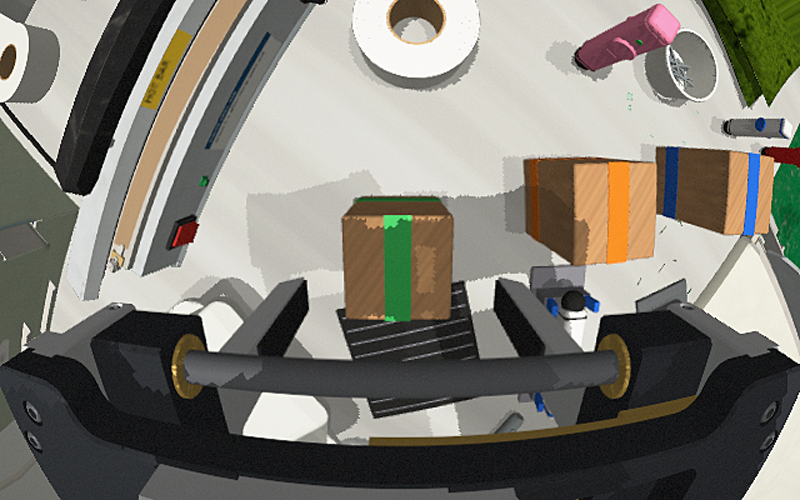

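```bash
python3 -m inch '{"grip":[1,1,1,1,1,0.3,0.3,0.3,0.3,0.3],"travel":[[0.1,0,-3],[0.1,0,-6],[0.1,0,-8],[0.1,0,-8.6],[0.1,0,-8.6],[0.1,0,-8.6],[0.1,0,-8.6],[0.1,0,-8.6],[0.1,0,-8.6],[0.1,0,-8.6]],"turn":[[0,0,0],[0,0,0],[0,0,0],[0,0,0],[0,0,0],[0,0,0],[0,0,0],[0,0,0],[0,0,0],[0,0,0]]}' 30
```

```text
clock: 41.32
eef_pos: [590.0, -216.6, 61.5]
eef_rot: [3.141, 0.0, -0.627]
wrist_force: [1.4, 2.7, 3.7]
finger_gap: 66.3
```

```bash
python3 -m inch '{"grip":[0.3,0.3,0.3,0.3,0.3,0.3,0.3,0.3,0.3,0.3],"travel":[[0,0,1],[0,0,4],[0,0,8],[0,1,12],[-1,5,14],[-2.5,11,14],[-4,17,14],[-5.5,23,14],[-6.8,29,14],[-7.2,33,14]],"turn":[[0,0,0],[0,0,0],[0,0,0],[0,0,3],[0,0,9],[0,0,15],[0,0,21],[0,0,27],[0,0,33],[0,0,36.3]]}' 30
python3 - <<'E'
from lab import *
s=manip.read_state(); print(s['eef_pos'],s['eef_rot'])
p,d,P=cloud('wrist'); crop(p,0,0,640,400,'s_w'); topcam()
z=P[...,2]; m=(z>62)&(z<70)&(P[...,0]>430)&(P[...,0]<680)&(P[...,1]>-90)&(P[...,1]<220)
q=P[m]; rc=cv2.minAreaRect(q[:,:2].astype(np.float32)); print('rim',len(q),rc)
E
```

```text
clock: 42.58
eef_pos: [516.9, 115.6, 202.0]
eef_rot: [3.141, 0.0, 0.01]
wrist_force: [1.1, -0.5, -3.3]
finger_gap: 65.9
[516.90761073 115.58116314 201.96446116] [3.14051305e+00 4.00708690e-04 1.00314052e-02]
topcam [324 176  32  31 586] [ 535.1 -352. ] [65.4 68. ] yaw -31.7
topcam [373 195  32  32 583] [ 469.3 -477.9] [65.7 67.7] yaw -34.2
rim 6280 ((558.4990844726562, 60.23908233642578), (206.23854064941406, 255.34165954589844), 0.5305756330490112)
```

View pics/s_w.png

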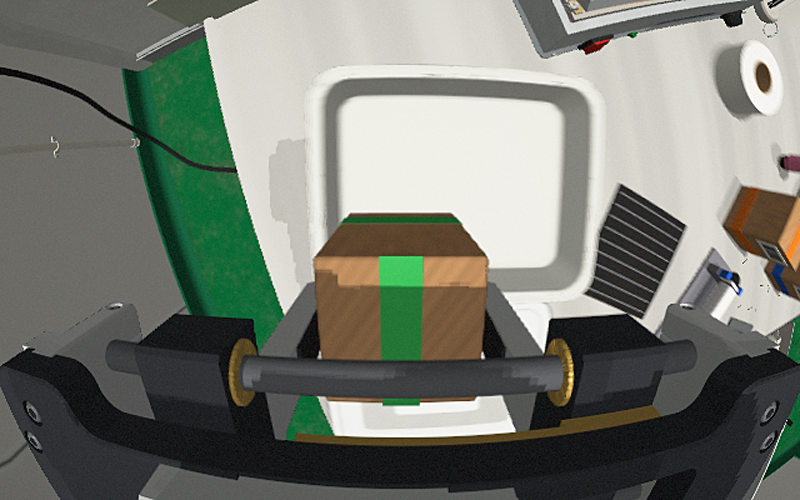

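```bash
python3 -m inch '{"grip":[0.3,0.3,0.3,0.3,0.3,0.3,0.3,0.3,0.3],"travel":[[0.2,0.5,-2],[0.2,0.5,-5],[0.2,0.5,-8],[0.2,0.5,-10],[0.2,0.5,-11.5],[0.2,0.5,-12.5],[0.2,0.5,-13.1],[0.2,0.5,-13.4],[0.2,0.5,-13.4]],"turn":[[0,0,0],[0,0,0],[0,0,0],[0,0,0],[0,0,0],[0,0,0],[0,0,0],[0,0,0],[0,0,0]]}' 30
```

```text
clock: 43.8
eef_pos: [519.2, 121.6, 68.0]
eef_rot: [3.141, 0.0, 0.011]
wrist_force: [0.1, -0.7, -2.8]
finger_gap: 66.1
```

```bash
python3 -m inch '{"grip":[0.3,0.3,0.3],"travel":[[0,0,-0.1],[0,0,-0.15],[0,0,-0.15]],"turn":[[0,0,0],[0,0,0],[0,0,0]]}' 30
```

```text
clock: 44.18
eef_pos: [519.5, 121.6, 67.1]
eef_rot: [3.141, -0.001, 0.011]
wrist_force: [-0.3, -1.0, 4.5]
finger_gap: 66.1
```

```bash
python3 -m inch '{"grip":[0.6,0.6,0.6,0.6,0.6,0.6,1,1,1,1],"travel":[[0,0,0],[0,0,0],[0,0,0],[0,0,2],[0,0,5],[0,0,8],[0,-4,11],[0,-10,12],[0.5,-16,12],[1,-22,12]],"turn":[[0,0,0],[0,0,0],[0,0,0],[0,0,0],[0,0,0],[0,0,0],[0,0,-4],[0,0,-10],[0,0,-16],[0,0,-22]]}' 30
python3 - <<'E'
from lab import *
topcam()
p,d=manip.camera('side'); crop(p,230,110,390,230,'t_side')
E
```

```text
clock: 45.42
eef_pos: [529.4, -100.2, 187.4]
eef_rot: [3.141, -0.001, -0.376]
wrist_force: [0.6, -1.2, 0.1]
finger_gap: 94.0
topcam [324 176  31  31 585] [ 534.7 -351.7] [65.4 67.1] yaw -31.9
topcam [373 195  32  32 586] [ 469.4 -477.9] [65.7 67.1] yaw -33.8
topcam [151 201  14  26 219] [517.2 136.4] [35.6 65.6] yaw -1.9
```

View pics/t_side.png

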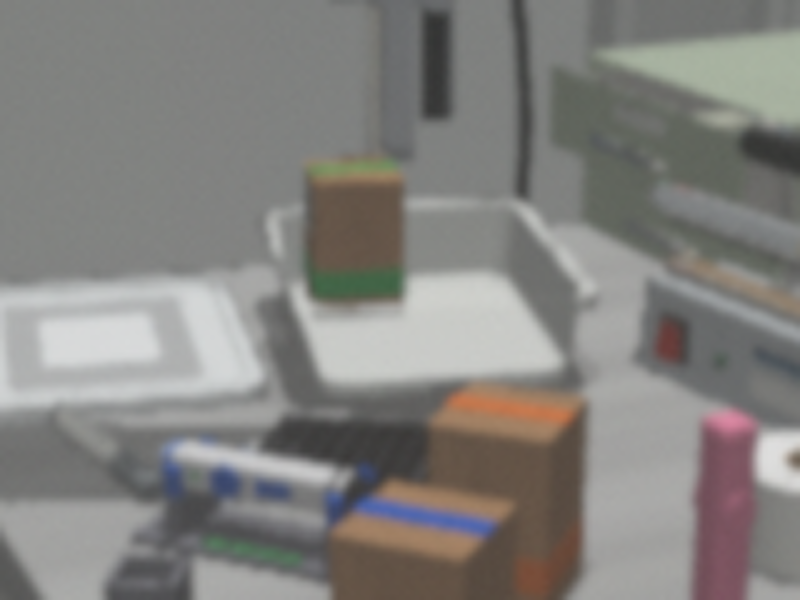

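```bash
python3 -m inch '{"grip":[1,1,1,1,1,1,1],"travel":[[0.1,-5,0],[0.2,-10,-1],[0.4,-16,-2],[0.5,-22,-3],[0.6,-25.2,-4],[0.6,-25.2,-4],[0.6,-25.2,-4]],"turn":[[0,0,-3],[0,0,-6],[0,0,-8],[0,0,-10],[0,0,-10],[0,0,-10],[0,0,-10]]}' 30
cat > car.py <<'E'
from lab import *
def car(save):
    s=manip.read_state(); print(np.round(s['eef_pos'],1),np.round(np.degrees(s['eef_rot']),2),s['clock'])
    p,d,P=cloud('wrist'); crop(p,0,0,640,400,save); topcam()
    z=P[...,2]; n,l,st,_=cv2.connectedComponentsWithStats(((z>101)&(z<110)).astype(np.uint8))
    for i in range(1,n):
        if st[i,4]<250: continue
        q=P[l==i]; rc=cv2.minAreaRect(q[:,:2].astype(np.float32)); print('top',st[i],np.round(rc[0],1),np.round(rc[1],1),'yaw',round(rc[2]-90,1))
E
python3 -c "
from car import *
car('u_w')"
```

```text
clock: 46.4
eef_pos: [535.7, -353.9, 147.0]
eef_rot: [3.141, -0.001, -0.554]
wrist_force: [0.9, -0.0, 1.1]
finger_gap: 94.0
[ 535.7 -353.9  147. ] [ 1.7995e+02 -4.0000e-02 -3.1740e+01] 46.4
topcam [373 195  32  32 585] [ 469.1 -477.8] [65.9 66.9] yaw -33.9
topcam [151 200  27  27 485] [518.2 121.2] [67.2 67.4] yaw -89.6
top [ 29   0  57 126 297] [ 792.1 -215.9] [  5.1 134.4] yaw -67.0
top [ 449  160   77   82 5085] [ 470.5 -478.7] [67.6 66.7] yaw -33.7
top [ 274  172   89   87 7266] [ 536.3 -352.7] [66.4 67.5] yaw -30.6
```

View pics/u_w.png

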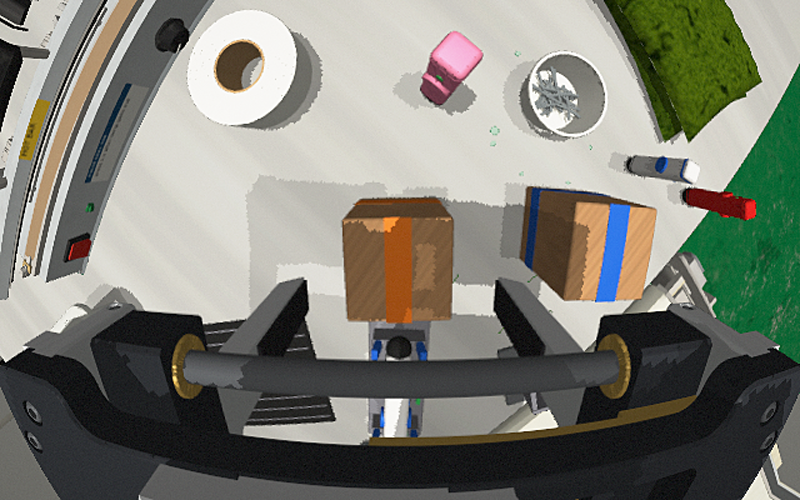

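```bash
python3 -m inch '{"grip":[1,1,1,1,1,0.3,0.3,0.3,0.3,0.3],"travel":[[0,0.1,-3],[0,0.1,-6],[0,0.1,-8],[0,0.1,-8.6],[0,0.1,-8.6],[0,0.1,-8.6],[0,0.1,-8.6],[0,0.1,-8.6],[0,0.1,-8.6],[0,0.1,-8.6]],"turn":[[0,0,0.5],[0,0,0.5],[0,0,0.5],[0,0,0.5],[0,0,0.5],[0,0,0.5],[0,0,0.5],[0,0,0.5],[0,0,0.5],[0,0,0.5]]}' 30
```

```text
clock: 47.75
eef_pos: [536.0, -352.8, 61.8]
eef_rot: [3.141, -0.002, -0.545]
wrist_force: [-0.9, 1.4, 4.3]
finger_gap: 66.1
```

```bash
python3 -m inch '{"grip":[0.3,0.3,0.3,0.3,0.3,0.3,0.3,0.3,0.3,0.3],"travel":[[0,0,1],[0,0,4],[0,0,8],[0,3,12],[1,9,14],[2,15,14],[3,21,14],[4,27,14],[5,33,14],[6.2,39,14]],"turn":[[0,0,0],[0,0,0],[0,0,0],[0,0,3],[0,0,9],[0,0,15],[0,0,21],[0,0,27],[0,0,31.8],[0,0,31.8]]}' 30
python3 -c "
from car import *
car('v_w')"
```

```text
clock: 49.0
eef_pos: [598.0, 39.1, 202.5]
eef_rot: [3.14, -0.002, 0.012]
wrist_force: [0.8, 0.1, -1.1]
finger_gap: 66.0
[598.   39.1 202.5] [ 1.7994e+02 -1.3000e-01  6.7000e-01] 49.0
topcam [373 195  32  32 585] [ 469.2 -477.8] [65.9 66.3] yaw -34.1
topcam [163 200  15  25 264] [518.7 103.2] [66.7 32.3] yaw -88.2
top [  81    0  235  101 1431] [737.5 170.9] [ 19.4 267.9] yaw -73.0
top [433   0  51  23 436] [788.2 -97.7] [25.5 56.8] yaw -78.6
top [621 251  19  35 412] [ 477.6 -481.3] [67.4 48.8] yaw -35.2
```

View pics/v_w.png

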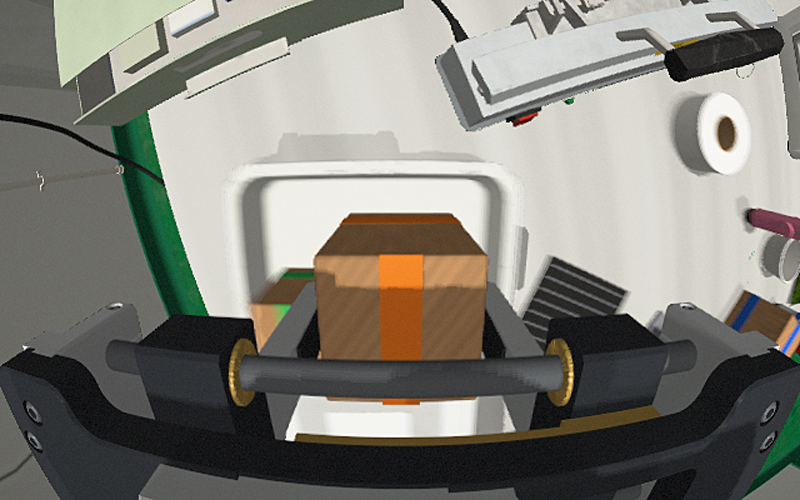

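```bash
python3 -m inch '{"grip":[0.3,0.3,0.3,0.3,0.3,0.3,0.3,0.3,0.3,0.3],"travel":[[0.1,2.2,0],[0.1,2.2,-3],[0.1,2.2,-6],[0.1,2.2,-9],[0.1,2.2,-11],[0.1,2.2,-12.4],[0.1,2.2,-13.1],[0.1,2.2,-13.4],[0.1,2.2,-13.55],[0.1,2.2,-13.55]],"turn":[[0,0,0],[0,0,0],[0,0,0],[0,0,0],[0,0,0],[0,0,0],[0,0,0],[0,0,0],[0,0,0],[0,0,0]]}' 30
```

```text
clock: 50.35
eef_pos: [599.6, 64.3, 67.5]
eef_rot: [3.141, -0.003, 0.016]
wrist_force: [-0.2, -0.5, 2.7]
finger_gap: 65.6
```

```bash
python3 -m inch '{"grip":[0.6,0.6,0.6,0.6,0.6,0.6,1,1,1,1],"travel":[[0,0,0],[0,0,0],[0,0,0],[0,0,2],[0,0,5],[0,0,8],[0,-4,11],[-1,-10,12],[-2,-16,12],[-3,-22,12]],"turn":[[0,0,0],[0,0,0],[0,0,0],[0,0,0],[0,0,0],[0,0,0],[0,0,-4],[0,0,-10],[0,0,-16],[0,0,-22]]}' 30
python3 -c "
from car import *
topcam()"
python3 -m inch '{"grip":[1,1,1,1,1,1,1,1],"travel":[[-2,-6,0],[-4,-12,-1],[-6,-18,-2],[-8,-24,-3],[-9.5,-30,-4],[-10,-32,-4],[-10,-32,-4],[-10,-32,-4]],"turn":[[0,0,-4],[0,0,-8],[0,0,-12],[0,0,-12.5],[0,0,-12.5],[0,0,-12.5],[0,0,-12.5],[0,0,-12.5]]}' 30
python3 -c "
from car import *
car('x_w')"
```

```text
clock: 51.6
eef_pos: [569.1, -157.4, 187.7]
eef_rot: [3.141, -0.004, -0.371]
wrist_force: [1.0, -0.6, -0.7]
finger_gap: 93.8
topcam [172 169  23  26 408] [598.  66.] [61. 68.] yaw -2.1
topcam [373 195  32  32 583] [ 469.2 -477.8] [65.8 67.7] yaw -34.4
topcam [151 200  26  27 464] [517.8 121.5] [66.1 67.8] yaw -1.0
clock: 52.65
eef_pos: [468.0, -483.0, 147.5]
eef_rot: [3.14, -0.004, -0.599]
wrist_force: [-0.6, 0.7, 0.4]
finger_gap: 94.0
[ 468.  -483.   147.5] [179.91  -0.21 -34.32] 52.65
topcam [172 169  25  26 460] [598.1  64. ] [66.  64.5] yaw -89.7
topcam [151 200  27  27 504] [517.8 121. ] [66.2 67.6] yaw -89.9
top [ 269  173   90   86 7243] [ 470.4 -478.9] [66.7 67.4] yaw -34.2
```

View pics/x_w.png

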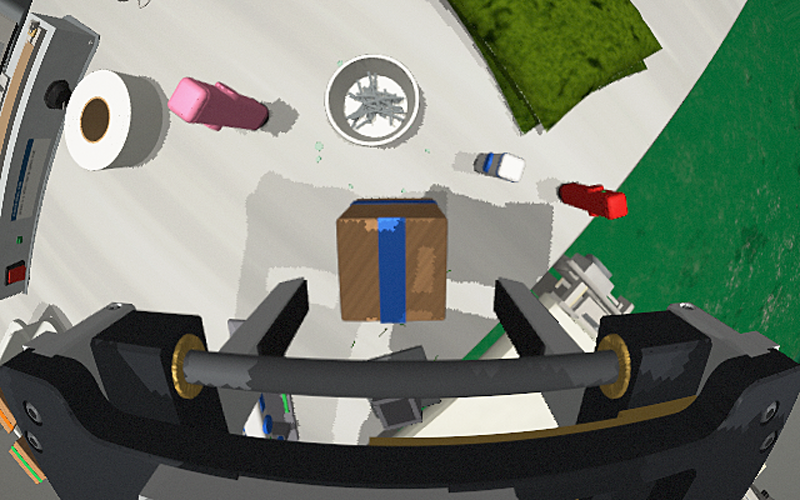

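```bash
python3 -m inch '{"grip":[1,1,1,1,1,0.3,0.3,0.3,0.3,0.3],"travel":[[0.2,0.4,-2],[0.2,0.4,-5],[0.2,0.4,-7.5],[0.2,0.4,-8.6],[0.2,0.4,-8.6],[0.2,0.4,-8.6],[0.2,0.4,-8.6],[0.2,0.4,-8.6],[0.2,0.4,-8.6],[0.2,0.4,-8.6]],"turn":[[0,0,0],[0,0,0.2],[0,0,0.2],[0,0,0.2],[0,0,0.2],[0,0,0.2],[0,0,0.2],[0,0,0.2],[0,0,0.2],[0,0,0.2]]}' 30
python3 -m inch '{"grip":[0.3,0.3,0.3,0.3,0.3,0.3,0.3,0.3,0.3,0.3],"travel":[[0,0,1],[0,0,4],[0,0,8],[0,3,12],[0.5,9,14],[1,15,14],[1.5,21,14],[2,27,14],[2.5,33,14],[3,35,14]],"turn":[[0,0,0],[0,0,0],[0,0,0],[0,0,3],[0,0,9],[0,0,15],[0,0,21],[0,0,27],[0,0,33],[0,0,34.6]]}' 30
```

```text
clock: 54.0
eef_pos: [470.5, -478.8, 62.3]
eef_rot: [3.14, -0.005, -0.594]
wrist_force: [-0.6, 0.3, 3.9]
finger_gap: 65.8
clock: 55.25
eef_pos: [500.4, -126.0, 203.0]
eef_rot: [3.14, -0.005, 0.014]
wrist_force: [0.4, -0.5, -2.2]
finger_gap: 66.1
```

```bash
python3 -m inch '{"grip":[0.3,0.3,0.3,0.3,0.3],"travel":[[0.5,4,0],[1.2,8.5,0],[1.8,12.5,0],[1.8,12.5,0],[1.8,12.5,0]],"turn":[[0,0,0],[0,0,0],[0,0,0],[0,0,0],[0,0,0]]}' 30
python3 -c "
from car import *
car('y_w')"
```

```text
clock: 55.88
eef_pos: [518.3, -1.3, 203.1]
eef_rot: [3.14, -0.005, 0.014]
wrist_force: [0.8, 0.2, -2.7]
finger_gap: 65.8
[518.3  -1.3 203.1] [179.89  -0.29   0.81] 55.875
top [ 63   0  85  40 400] [722.1 240.6] [ 18.  122.7] yaw -83.4
top [166 161  64  69 359] [535.5 103.4] [90.1 44.9] yaw -45.9
```

View pics/y_w.png

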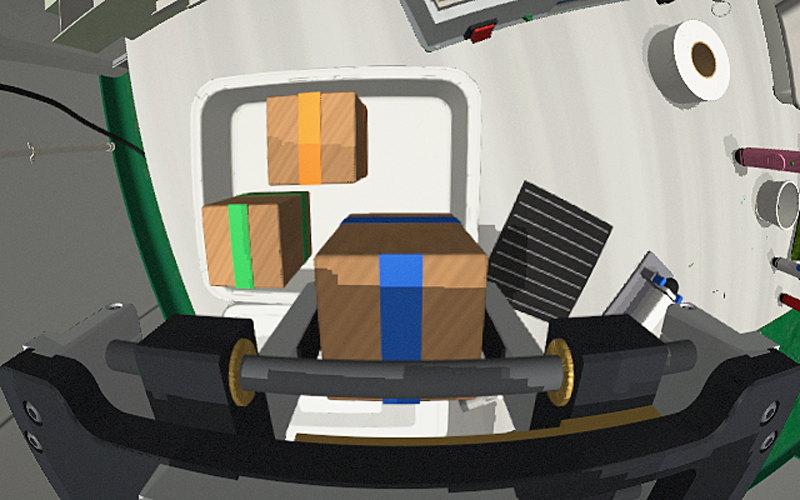

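```bash
python3 -m inch '{"grip":[0.3,0.3,0.3,0.3,0.3,0.3,0.3,0.3,0.3],"travel":[[0,0,-3],[0,0,-6],[0,0,-9],[0,0,-11],[0,0,-12.4],[0,0,-13.1],[0,0,-13.4],[0,0,-13.6],[0,0,-13.6]],"turn":[[0,0,0],[0,0,0],[0,0,0],[0,0,0],[0,0,0],[0,0,0],[0,0,0],[0,0,0],[0,0,0]]}' 30
```

```text
clock: 57.1
eef_pos: [518.8, -1.8, 67.8]
eef_rot: [3.139, -0.006, 0.013]
wrist_force: [-0.1, -0.1, 2.7]
finger_gap: 65.8
```

```bash
python3 -m inch '{"grip":[0.6,0.6,0.6,0.6,0.6,0.6,0.6,0.6,0.6],"travel":[[0,0,0],[0,0,0],[0,0,0],[0,0,2],[0,0,5],[0,0,8],[0,0,13],[-3,0,18],[-6,0,22]],"turn":[[0,0,0],[0,0,0],[0,0,0],[0,0,0],[0,0,0],[0,0,0],[0,0,0],[0,0,0],[0,0,0]]}' 30
python3 - <<'E'
from car import *
car('z_w')
p,d=manip.camera('side'); crop(p,210,110,420,280,'z_side')
p,d=manip.camera('top'); crop(p,130,130,450,300,'z_top')
E
```

```text
clock: 58.22
eef_pos: [458.0, -1.8, 289.6]
eef_rot: [3.139, -0.007, 0.013]
wrist_force: [-0.3, 0.6, 0.3]
finger_gap: 75.0
[458.   -1.8 289.6] [179.88  -0.43   0.75] 58.225
topcam [172 169  26  25 340] [597.6  62.1] [67.6 62.6] yaw -87.5
topcam [215 196   9  25 154] [516.8 -26.9] [65.3 16.9] yaw -89.2
```

View pics/z_side.png

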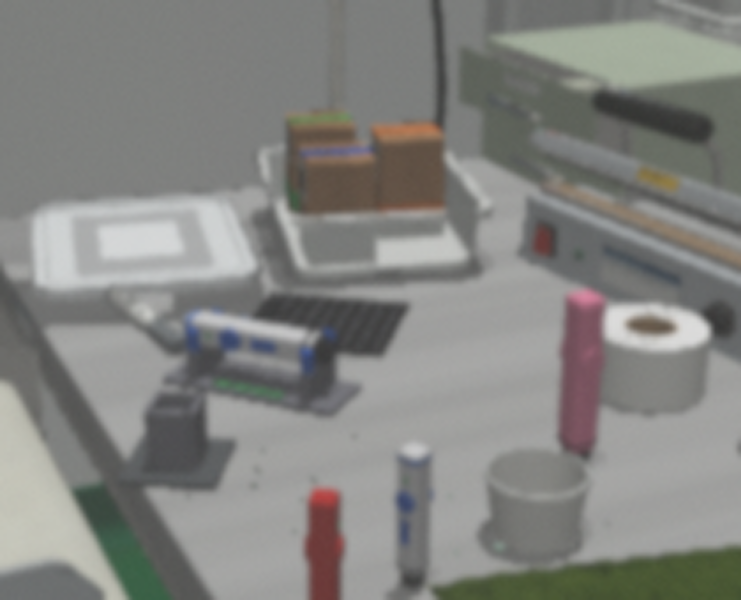

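View pics/z_w.png

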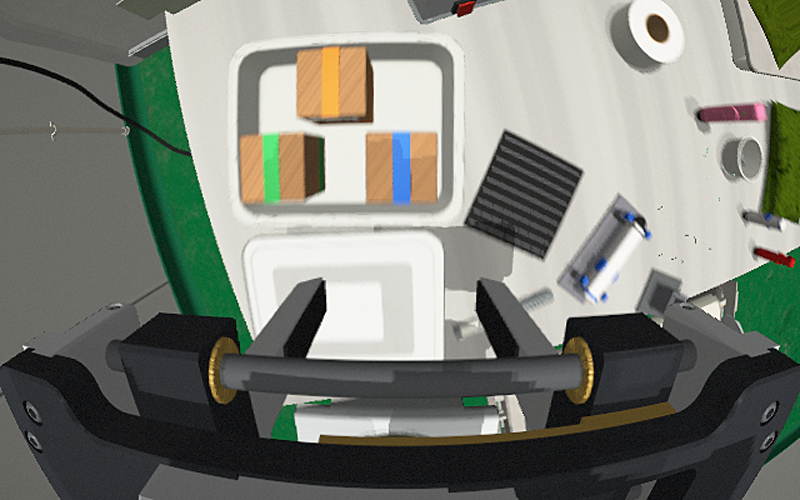

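View pics/z_top.png

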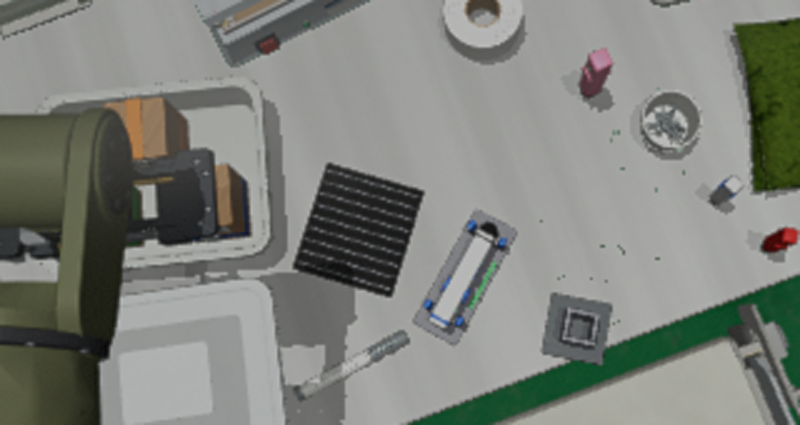

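All three stand upright in the tray and the wand is in its cradle. A last numeric check of heights and bystanders follows.

```bash
python3 - <<'E'
from h import *
p,d,P=cloud('wrist'); z=P[...,2]
n,l,st,_=cv2.connectedComponentsWithStats(((z>104)&(z<118)&(P[...,0]<660)&(P[...,1]>-70)&(P[...,1]<190)).astype(np.uint8))
for i in range(1,n):
    if st[i,4]<300: continue
    q=P[l==i]; A=np.c_[q[:,:2]-q[:,:2].mean(0),np.ones(len(q))]; k=np.linalg.lstsq(A,q[:,2],rcond=None)[0]; rc=cv2.minAreaRect(q[:,:2].astype(np.float32)); print(np.round(rc[0],1),np.round(rc[1],1),'z',k[2].round(1),'tilt deg',np.degrees(k[:2]).round(1))
p,d,P=cloud('top'); z=P[...,2]
for nm,b,lo,hi in(('roll',(303,117,345,155),40,65),('tub',(384,162,414,192),38,60)):
    m=np.zeros(z.shape,bool); m[b[1]:b[3],b[0]:b[2]]=1; q=P[m&(z>lo)&(z<hi)]; print(nm,cv2.minAreaRect(q[:,:2].astype(np.float32))[0])
E
```

```text
[599.3  63.7] [67.4 67. ] z 111.2 tilt deg [0.2 0.2]
[519.   -2.4] [66.5 66.1] z 111.2 tilt deg [ 0.1 -0. ]
[519.4 120.5] [65.9 66.8] z 111.1 tilt deg [0.  0.5]
roll (724.8421020507812, -324.30072021484375)
tub (568.766357421875, -526.8294067382812)
```

```bash
python3 - <<'E'
from h import *
p,d,P=cloud('top'); D=np.load('top.npz')
for Q,pp in((D['P'],D['p']),(P,p)):
    z=Q[...,2]; m=np.zeros(z.shape,bool); m[117:155,303:345]=1; q=Q[m&(z>40)&(z<65)]; print(len(q),np.median(q,0).round(1),np.percentile(q,[2,98],axis=0).round(1).tolist())
print(np.abs(p[117:155,303:345].astype(int)-D['p'][117:155,303:345]).mean())
manip.sign_off()
E
```

```text
669 [ 716.5 -324.3   52.1] [[673.6, -366.2, 43.1], [759.6, -282.9, 57.2]]
671 [ 715.5 -324.2   52.3] [[674.0, -366.1, 42.5], [759.2, -282.6, 57.1]]
8.207602339181287
the job is handed in; nothing more can be done
```

The job is done and handed in at about 58 s; no verdict is reported.

- **Swing:** I took the wand out of its stand by its grip discs and swung it over on the mat without letting go. It came out level to within about 0.5°.
- **Reading:** All three cartons were there. I read orange, blue and green in that order, with the nose about 30 mm off, under 1 mm sideways, for more than 3 s each. By my estimate the nose stood about 3 mm above the middle of the blue label. For green it was about 4 mm high in the first hold, so I lowered it and held again.
- **Docking and tray:** The wand lies in both cradle forks, and the three cartons stand in the tray.

**Last checks**
- **Cartons:** The tops are at 111 mm and tilted 0.5° or less, so they stand upright on the tray floor.
- **Bystanders:** The tub is where it was. One measure of the roll's centre came out 8 mm off, but its median and edges agreed with the start to about 1 mm, so I took that as a stray depth reading.
- **Robot:** The gripper is empty, well above the tray and touching nothing.
- **Knocks:** I saw no carton shift during the run.

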